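# Run a batch of fittings through the pressure test bench

### The job

Turn the regulator knob until its white pointer is on the black mark of the dial and let go, then slide the steel lock hood fully over the knob. Once it is locked, stand every fitting from the dark mat upright on the test plate, each on a round rubber pad of its own, then press the start button fully down and release it. When the button has come back up, move all the fittings off the plate and stand them upright on the floor of the low red tray, leaving the regulator set and locked and the bottle, tape roll and black case where they are.

Things in the scene. Friction and masses are not known exactly. Their poses are not given: they have to be found in the camera images.
- regulator: regulator block, an aluminium slab 210 x 100 x 20 mm fixed to the bench; origin at the centre of its underside, x along its length. It carries the knob at local x = +55 mm, with the dial and the lock hood
- knob_grip (a point): point on the knob's axis at the height to grip. Knob: black, a round skirt of 23 mm radius and 8 mm height with a bar grip on it 42 mm long (along the line from the axis to the pointer), 14 mm wide and 30 mm high; its skirt's top is 23 mm and its bar's top 7 mm from this point (below, above)
- knob_pointer (a point): tip of the knob's white pointer, 30 mm from the axis, near the foot of the knob; it turns with the knob
- mark (a point): the black mark on the round grey dial under the knob, 30 mm from the knob's axis: where the pointer must stand (clockwise of its start, seen from above, by 0.6 to 1.5 rad)
- knob (a joint): knob angle, rad, growing clockwise seen from above; range 0 to 2.6; it stays where it is left
- lock (a joint): position of the lock hood, m: 0 = clear of the knob, 0.10 = fully over the knob (end stop). The hood is a steel channel 60 mm long, 78 mm wide, its roof's top 75 mm above the bench; it slides along the regulator's +x and stays where it is left (friction 2 N)
- lock_tab (a point): centre of the top of the black tab on the hood's roof: the tab is 14 mm thick along the sliding direction, 40 mm long across it, and stands 21 mm above the roof
- plate: test plate, an aluminium slab 150 x 150 mm fixed to the bench, its floor 12 mm above the bench, with a rim 5 mm thick standing 18 mm above that floor (30 mm above the bench); origin at the centre of its underside
- pad0 (a point): centre of a round black rubber pad 48 mm in diameter, flush with the floor of the test plate (12 mm above the bench); the four lie in a square, 60 mm apart
- pad1 (a point): centre of a round black rubber pad 48 mm in diameter, flush with the floor of the test plate (12 mm above the bench); the four lie in a square, 60 mm apart
- pad2 (a point): centre of a round black rubber pad 48 mm in diameter, flush with the floor of the test plate (12 mm above the bench); the four lie in a square, 60 mm apart
- pad3 (a point): centre of a round black rubber pad 48 mm in diameter, flush with the floor of the test plate (12 mm above the bench); the four lie in a square, 60 mm apart
- start (a joint): travel of the start button, m: 0 = up, 0.006 = fully down; a spring (about 5 N) brings it back up
- start_top (a point): centre of the top of the start button: a steel push button 30 mm in diameter in a black bezel on top of a grey box 80 x 80 x 50 mm; its top stands 68 mm above the bench and it is pressed straight down
- tray: low red plastic tray 130 (x) x 160 (y) x 25 mm, walls and floor 4 mm, fixed to the bench; origin at the centre of its underside
- fitting0: one of up to four identical machined pipe fittings (some may be absent: None): a hexagonal steel foot 39 mm over corners (34 mm over flats) and 18 mm high, carrying a round brass neck 22 mm in diameter from 18 to 50 mm height; 0.15 kg. It stands upright at first on a thin dark mat. Origin: centre of its underside; z up its axis.
- fitting1: one of up to four identical machined pipe fittings (some may be absent: None): a hexagonal steel foot 39 mm over corners (34 mm over flats) and 18 mm high, carrying a round brass neck 22 mm in diameter from 18 to 50 mm height; 0.15 kg. It stands upright at first on a thin dark mat. Origin: centre of its underside; z up its axis.
- fitting2: one of up to four identical machined pipe fittings (some may be absent: None): a hexagonal steel foot 39 mm over corners (34 mm over flats) and 18 mm high, carrying a round brass neck 22 mm in diameter from 18 to 50 mm height; 0.15 kg. It stands upright at first on a thin dark mat. Origin: centre of its underside; z up its axis.
- fitting3: one of up to four identical machined pipe fittings (some may be absent: None): a hexagonal steel foot 39 mm over corners (34 mm over flats) and 18 mm high, carrying a round brass neck 22 mm in diameter from 18 to 50 mm height; 0.15 kg. It stands upright at first on a thin dark mat. Origin: centre of its underside; z up its axis.
- cleaner: bystander: white bottle with a blue cap, 50 mm in diameter, 120 mm high, standing; origin at the centre of its underside
- tape: bystander: yellow tape roll 90 mm in diameter, 20 mm high, lying flat; origin at the centre of its underside
- case: bystander: black instrument case 60 x 160 x 25 mm; origin at the centre of its underside
There are look-alikes about, which are no part of the job. What is shaped like the fitting3 but green is not meant.

How it is judged:
By the outcome, as a careful person would: the job done as asked, in the order asked, and still so for the second after the job is handed in, with the robot touching nothing.
Of fitting0, fitting1, fitting2, fitting3 only 3 to 4 are there at a start; the rules pass over those that are not, and their reading is None.
At some moment in a run one of fitting0, fitting1, fitting2, fitting3 may be knocked a few centimetres aside while the robot is not near it.
It also fails if it takes over 210 s, if anything falls off the work surface, if the arm or the gripper's body presses on something with over 40 N, if the wrist force passes 120 N, or if a joint passes its speed limit or range.

### The arm

A 6-joint arm with a two-finger parallel gripper is mounted at the origin on the work surface. World frame = base frame: x ahead of the robot, y to its left, z up, the work surface at z = 0. Lengths are in m, angles in degrees, forces in N, time in s.
With the tool pointing down it reaches from about 0.25 to 0.725 m from the base axis. Payload 9.7 kg.
Tool frame: the origin (TCP) lies on the centre line of the jaws, within the pads' length; the fingertips stand tip_extent ahead of it and the grasp point (between the pads) lies 3 mm ahead of it (tip_extent is the distance from the TCP to the fingertips, in m); z points along the fingers, y is the line along which they close (so a half turn about z gives the same grasp; the last joint's range is limited). The gripper opens to 85 mm and grips with 20 to 120 N. Pads are 22 mm wide; open, the fingers measure 114 mm over their backs; the gripper's body (76 mm by 85 mm) begins 54 mm behind the grasp point. The pads swing forward as they close: fully open they stand 13 mm farther back than shut.
Start: joints at [65.546, 4.979, 10.078, 95.1, 0, 90], TCP at [0.228, 0.501, 0.253] pointing down, gripper open.
Joint ranges: [-179.16, 179.16], [-48.56, 103.87], [-65.8, 70.77], [-126.05, 130.52], [-82.76, 87.17], [-180, 180]. Speed limits (degrees/s): [127.2, 127.2, 147.25, 180, 180, 180].

### API

Orientations are given as [roll, pitch, yaw] about the fixed x, y, z axes, in that order (R = Rz(yaw) Ry(pitch) Rx(roll)).
In Python, from workcell import * gives the robot as it stands.
- The arm moves only by the tool servo_tool, never from a script. Its argument "rows" is a list of rows, each an object with "offset": the shift along the tool's x, y, z as a fraction of full scale, a list of three; "yaw": the turn about the tool's z as a fraction of full scale; "claw": the closure, from 0 (fully open) to 1 (shut). A call has 1 to 12 rows; each row is the pose to reach, as a shift and turn from the pose commanded when the call began, along the tool's axes at that moment, turning the shorter way round; what a row does not reach only later rows make up. Full scale, the value 1, is 0.1 m for a shift and pi rad for a turn. A row lasts 1/8 s, in which the tool goes at most 62.5 mm and 10.7 degrees, less where a joint would pass 70% of its speed; a pose out of reach is approached as far as the arm can. A call with a number of a shift or a turn outside -1 to 1 is refused whole. A call with a gripper value outside its range is refused whole. The fingers move at their own pace and stop on an object; "squeeze" is the grip in N (left out, the last holds). Time passes only in rows, so rows that repeat a pose let the fingers close. It gives the time, the measured TCP pose, the force, the opening and the grip force at its end, in the units of the state.
- get_obs(): the state, without advancing time (a new reading comes with each control period).
- camera(name): name is "scene" or "top" or "wrist"; returns (picture, depth): 384x512x3 uint8, red, green, blue; 384x512 float32, m along the optical axis (not along the pixel's ray), 0 where there is no reading.
- camera_info(name): a dict with "fx", "fy", "cx", "cy" (pixels), "cam_to_world" (4x4, takes a point from camera to world coordinates); the wrist camera has in their place "hand_eye" (4x4, takes a point from camera to tool coordinates, whose origin is the TCP and whose axes are the flange's). Camera axes: x right, y up, looking along -z (the intrinsics and any distortion apply to the point x, -y, -z); pixel columns grow to the right and rows downward; lengths in m; the calibration is good to about 2 mm. The wrist camera is an equidistant fisheye: a pixel r from the principal point sees the ray r / f radians off the axis. A picture is of the moment at which its call begins: read the wrist's pose just before it. camera_info takes no time and is no camera call.
- job_done(): hands the job in; it is judged then, once.
The state is a dict: "time": time; "q": joint angles; "qd": joint speeds; "joint_efforts": joint torques, N m; "ee_pos": TCP position; "tcp_rot": TCP orientation; "wrist_force": force on the tool from outside, world axes, zero at the start; "torque": the same for the moment, N m; "opening": finger opening in m; "grasp_force": force on a finger pad.
Only numpy, scipy, OpenCV 4.12 (cv2) and the standard library are available. Lean on these libraries where they do the work, as an engineer would, in place of code of your own. Each camera call takes 0.05 s, during which the arm holds its last target. There are 200 camera calls.

## Working session

There is one attempt and no reset: what is moved stays moved. The work goes in short steps, Python scripts to look and compute and a tool call to move; the robot and the scene stay as the last step left them, time stands still between calls to the robot, and variables do not carry over. Pictures are saved under pics/ and viewed, at most 14 in all, crops included, and the job is handed in when it is done.

Besides the shell and the picture viewer there is one more tool, called after "Call:" as name(argument=value, ...) on one line, values as JSON. servo_tool: Moves the arm, as the interface text tells. Its arguments: {"type":"object","properties":{"rows":{"type":"array"},"squeeze":{"type":"number"}},"required":["rows"]}

```bash
ls; mkdir -p pics; python3 - <<'E'
from workcell import *
import cv2,numpy as np
print(get_obs())
for n in("top","scene"):
    p,d=camera(n); cv2.imwrite(f"pics/{n}0.png",cv2.resize(p[:,:,::-1],(800,600),interpolation=cv2.INTER_CUBIC)); np.savez(f"{n}0.npz",p=p,d=d)
    print(n,camera_info(n))
print(camera_info("wrist"))
E
```

```text
pics
{'time': 0.0, 'q': array([6.55484524e+01, 5.01133050e+00, 1.00331708e+01, 9.50985032e+01,
       7.70843561e-04, 8.99984602e+01]), 'qd': array([0.09210351, 0.00068025, 0.04089914, 0.05321824, 0.00369801,
       0.05153288]), 'joint_efforts': array([-2.69281561e-03, -5.20389998e+01,  4.64799607e+01,  1.64731534e-02,
       -1.94164550e-04,  9.78522053e-06]), 'ee_pos': array([0.22757214, 0.50049118, 0.25256934]), 'tcp_rot': array([-1.79923337e+02, -7.72903191e-04,  1.55549991e+02]), 'wrist_force': array([-0.77165491,  0.26086851,  0.96920068]), 'torque': array([0.00916376, 0.00283157, 0.01930296]), 'grasp_force': 0.0, 'opening': 0.08508445341521943}
top {'fx': 499.1457643252796, 'fy': 499.1457643252796, 'cx': 259.887244221375, 'cy': 197.84295259404345, 'cam_to_world': array([[ 1.35813351e-02,  9.92007162e-01, -1.25448544e-01,
         4.37704869e-01],
       [-9.99827319e-01,  1.18814811e-02, -1.42885320e-02,
         1.14585319e-03],
       [-1.26838116e-02,  1.25620939e-01,  9.91997228e-01,
         1.26508766e+00],
       [ 0.00000000e+00,  0.00000000e+00,  0.00000000e+00,
         1.00000000e+00]])}
scene {'fx': 479.8548664397143, 'fy': 479.8548664397143, 'cx': 247.4548056835272, 'cy': 190.16366382104542, 'cam_to_world': array([[-0.05033334, -0.60711391,  0.79301908,  1.50516974],
       [ 0.99873017, -0.02889177,  0.04127117,  0.04572705],
       [-0.00214457,  0.7940894 ,  0.6077972 ,  0.77726783],
       [ 0.        ,  0.        ,  0.        ,  1.        ]])}
{'fx': 297.3186396354542, 'fy': 297.3186396354542, 'cx': 256.97914734311735, 'cy': 193.06451559080944, 'hand_eye': array([[-1.00135040e-03,  9.56894175e-01,  2.90435080e-01,
         7.45374810e-02],
       [ 9.99999492e-01,  9.24202535e-04,  4.02795262e-04,
         8.27945735e-04],
       [ 1.17011603e-04,  2.90435335e-01, -9.56894614e-01,
        -1.20386913e-01],
       [ 0.00000000e+00,  0.00000000e+00,  0.00000000e+00,
         1.00000000e+00]])}
```

View pics/top0.png

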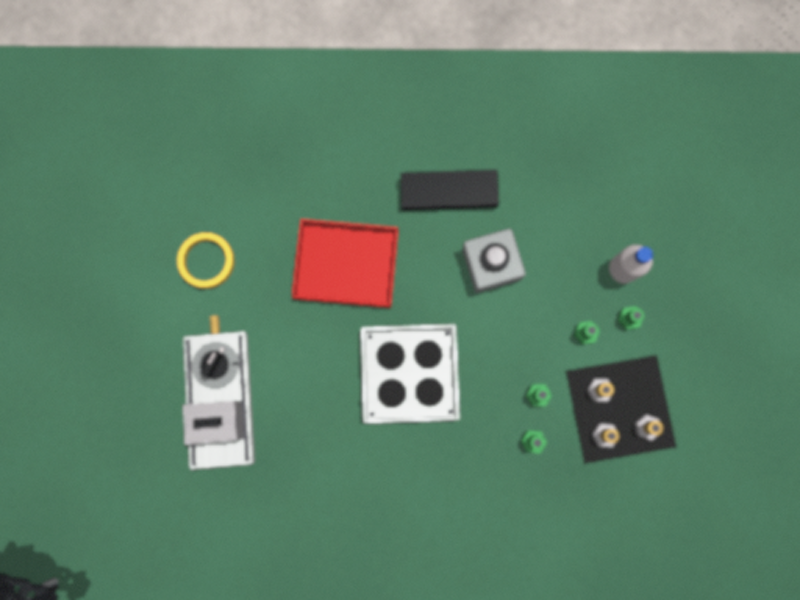

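View pics/scene0.png

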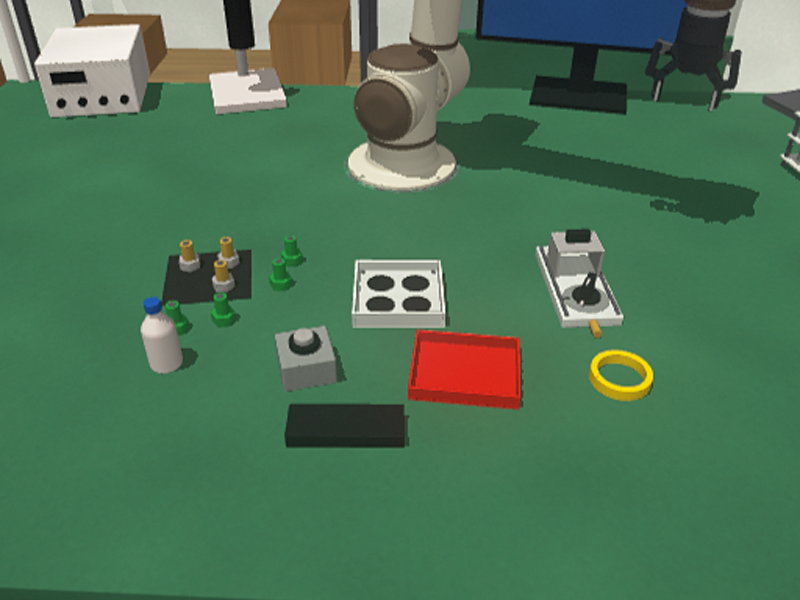

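The top view shows three brass and steel fittings on the mat, at about (600,390), (606,435) and (650,428). Four green look-alikes lie off the mat at (587,332), (631,318), (538,395) and (534,442); the brass ones are meant. The knob is at (215,362), the hood at (210,422), the plate at (410,374), the tray at (346,263) and the button at (495,257).

```bash
cat > h.py <<'E'
from workcell import *
import cv2,numpy as np
from scipy.spatial.transform import Rotation as Ro
np.set_printoptions(precision=4,suppress=True)
def ray(n,u,v,pose=None):
    c=camera_info(n); x=(u-c["cx"])/c["fx"]; y=(v-c["cy"])/c["fy"]
    if n=="wrist":
        r=np.hypot(x,y); s=np.sin(r)/r if r>1e-9 else 1
        d=np.array([x*s,-y*s,-np.cos(r)]); T=np.eye(4); T[:3,:3]=Ro.from_euler("xyz",pose[1],degrees=True).as_matrix(); T[:3,3]=pose[0]
        M=T@c["hand_eye"]
    else: d=np.array([x,-y,-1.]); M=c["cam_to_world"]
    return M[:3,3],M[:3,:3]@d
def onz(n,u,v,z,pose=None):
    o,d=ray(n,u,v,pose); return o+d*(z-o[2])/d[2]
def blobs(m,amin=8,amax=1e9):
    k,l,s,c=cv2.connectedComponentsWithStats(m.astype(np.uint8))
    return [(c[i],s[i]) for i in range(1,k) if amin<=s[i,4]<=amax]
def snap(tag):
    o=get_obs(); p,d=camera("wrist"); pose=(o["ee_pos"],o["tcp_rot"])
    np.savez(tag+".npz",p=p,d=d,pos=pose[0],rot=pose[1]); return p,d,pose
def tool(dw,rot):  # world delta -> tool offset fraction
    return Ro.from_euler("xyz",rot,degrees=True).as_matrix().T@np.array(dw)/0.1
E
python3 - <<'E'
from h import *
f=np.load("top0.npz");p=f["p"];d=f["d"]
hsv=cv2.cvtColor(p,cv2.COLOR_RGB2HSV);H,S,V=[hsv[...,i].astype(int) for i in range(3)]
uv=np.indices(H.shape)
def show(name,m,z,a=8,A=1e9):
    for c,s in blobs(m,a,A): print(name,c,s[4],onz("top",c[0],c[1],z)[:3], "bbox",s[:4])
show("red",((H<8)|(H>172))&(S>150),0.004,300)
show("yellow",(H>20)&(H<32)&(S>150),0.01,100)
show("brass",(H>10)&(H<24)&(S>90)&(uv[1]>0)&(uv[2-1]>330),0.05,5)
show("green",(H>55)&(H<75)&(S>150),0.02,30)
show("black",(V<60)&(uv[0]<330),0.012,60)
show("white",(V>190)&(S<30)&(uv[0]>60),0.02,60)
show("blue",(H>100)&(H<125)&(S>150),0.12,10)
# corners of red / plate via minAreaRect
for nm,m,z in(("tray",((H<8)|(H>172))&(S>120),0.02),("plate",(V>150)&(S<40)&(uv[0]>200)&(uv[1]>215)&(uv[1]<300),0.03),("reg",(V>150)&(S<40)&(uv[0]>200)&(uv[1]<170),0.02),("mat",(V<60)&(uv[1]>350)&(uv[0]>220),0)):
    cs,_=cv2.findContours(m.astype(np.uint8),cv2.RETR_EXTERNAL,cv2.CHAIN_APPROX_NONE); c=max(cs,key=cv2.contourArea)
    P=np.array([onz("top",q[0][0],q[0][1],z)[:2] for q in c],np.float32); print(nm,cv2.minAreaRect(P))
def crop(n,x0,y0,x1,y1,k):
    return cv2.resize(p[y0:y1,x0:x1,::-1],None,fx=k,fy=k,interpolation=cv2.INTER_CUBIC)
cv2.imwrite("pics/crop_reg.png",np.hstack([crop("t",110,200,168,302,5.8),crop("t",330,200,440,302,5.8*0.75) if 0 else cv2.resize(p[190:302,340:440,::-1],(500,591),interpolation=cv2.INTER_CUBIC)[:591] if 0 else cv2.resize(p[190:302,340:440,::-1],(460,crop("t",110,200,168,302,5.8).shape[0]))]))
E
```

```text
red [220.4663 168.1617] 3191 [0.6728 0.1216 0.004 ] bbox [187 141  67  55]
yellow [130.476  166.5817] 208 [0.6732 0.3521 0.01  ] bbox [116 150  33  34]
brass [387.6349 249.0635] 63 [ 0.4704 -0.2915  0.05  ] bbox [382 245  12   8]
brass [418.8611 273.5278] 72 [ 0.413  -0.3651  0.05  ] bbox [413 270  12   9]
brass [390.8281 278.5938] 64 [ 0.4001 -0.2978  0.05  ] bbox [385 275  12   8]
black [285.8159 131.8856] 201 [ 0.768  -0.0452  0.012 ] bbox [257 130  61   5]
black [249.5963 227.2609] 161 [0.5214 0.044  0.012 ] bbox [243 221  14  14]
black [273.5342 226.4037] 161 [ 0.5243 -0.0161  0.012 ] bbox [267 220  14  14]
black [137.0441 234.5221] 136 [0.4995 0.3269 0.012 ] bbox [130 227  15  14]
black [397.0355 259.8031] 2479 [ 0.4452 -0.3234  0.012 ] bbox [364 229  67  66]
black [250.378 251.378] 164 [0.4611 0.0411 0.012 ] bbox [244 245  14  14]
black [274.4268 250.5061] 164 [ 0.4641 -0.0189  0.012 ] bbox [268 244  14  14]
white [317.4444 163.2222] 72 [ 0.6853 -0.1255  0.02  ] bbox [313 159  10  10]
white [328.2787 171.6557] 61 [ 0.6639 -0.1528  0.02  ] bbox [323 165  10  12]
white [261.2811 238.9689] 2476 [0.4921 0.0142 0.02  ] bbox [231 208  63  63]
white [144.2588 227.1012] 425 [0.5179 0.3075 0.02  ] bbox [119 212  41  68]
white [136.7573 260.676 ] 861 [0.4343 0.3227 0.02  ] bbox [119 237  36  46]
white [141.6444 290.8362] 464 [0.3607 0.3073 0.02  ] bbox [122 281  39  19]
blue [412.     162.7455] 55 [ 0.669  -0.3348  0.12  ] bbox [408 159   9   8]
tray ((0.6703835725784302, 0.1201133280992508), (0.16206331551074982, 0.1336960345506668), 85.53316497802734)
plate ((0.493504136800766, 0.012641429901123047), (0.1537434309720993, 0.1544944941997528), 2.636951446533203)
reg ((0.44768089056015015, 0.3196388781070709), (0.21288761496543884, 0.10839588940143585), 5.104991436004639)
mat ((0.4414564073085785, -0.3256693482398987), (0.14370886981487274, 0.14402557909488678), 10.62054443359375)
```

View pics/crop_reg.png

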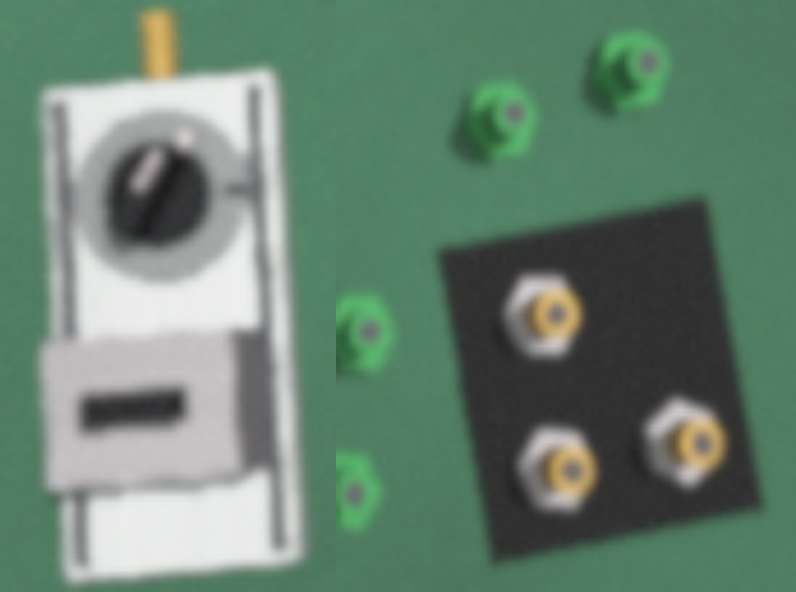

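The crop shows the white pointer tip at (185,138), the knob axis near (160,195) and the dark mark at (240,190), so the turn is about 60° clockwise. It also confirms brass necks on exactly three fittings. Next I'll look from above with the wrist camera.

Call:
servo_tool(rows=[{"offset": [-0.5,-0.2,0],"yaw": 0,"claw": 0},{"offset": [-1,-0.46,0],"yaw": 0,"claw": 0},{"offset": [-1,-0.46,0],"yaw": 0,"claw": 0}])

```text
time: 0.48
ee_pos: [0.3014, 0.4151, 0.2534]
tcp_rot: [-180.0, 0.0, 155.3]
wrist_force: [-0.1, -0.5, 0.4]
opening: 0.0851
grasp_force: 0.0
```

Call:
servo_tool(rows=[{"offset": [-0.5,0,0],"yaw": 0,"claw": 0},{"offset": [-1,0,0],"yaw": 0,"claw": 0},{"offset": [-1,0,0],"yaw": 0,"claw": 0}])

```text
time: 0.85
ee_pos: [0.3925, 0.3752, 0.2524]
tcp_rot: [-179.9, -0.0, 155.4]
wrist_force: [0.4, -0.1, -0.2]
opening: 0.0851
grasp_force: 0.0
```

Call:
servo_tool(rows=[{"offset": [-0.5,0,0],"yaw": 0,"claw": 0},{"offset": [-0.9,0,0.3],"yaw": 0,"claw": 0},{"offset": [-0.9,0,0.3],"yaw": 0,"claw": 0},{"offset": [-0.9,0,0.3],"yaw": 0,"claw": 0},{"offset": [-0.9,0,0.3],"yaw": 0,"claw": 0}])

```text
time: 1.48
ee_pos: [0.4718, 0.3398, 0.2243]
tcp_rot: [179.9, 0.0, 155.6]
wrist_force: [-0.3, -0.4, -0.1]
opening: 0.0856
grasp_force: 0.0
```

```bash
python3 - <<'E'
from h import *
import workcell; print([n for n in dir(workcell) if not n.startswith('__')])
p,d,pose=snap("w1"); print(pose)
# crop around expected knob
cv2.imwrite("pics/w1.png",cv2.resize(p[:,:,::-1],(800,600),interpolation=cv2.INTER_CUBIC))
E
```

```text
['PlanningError', 'camera', 'camera_info', 'get_obs', 'job_done', 'tip_extent']
(array([0.4718, 0.3398, 0.2243]), array([179.9285,   0.0243, 155.6302]))
```

View pics/w1.png

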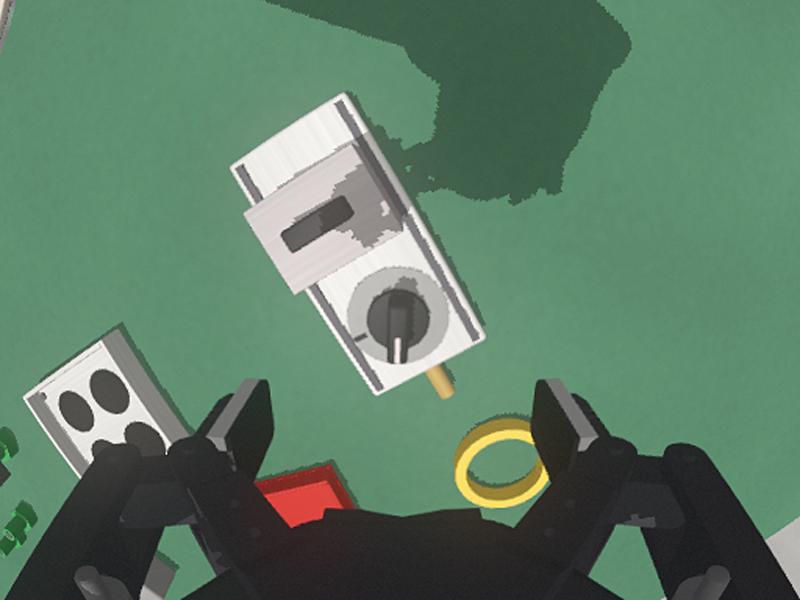

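The wrist view shows the dial centre at about (398,315), with its bar pointing straight down the image. The mark is at (362,338) and the hood tab at (317,222).

```bash
python3 - <<'E'
from h import *
import workcell; print(workcell.tip_extent)
f=np.load("w1.npz");p=f["p"];d=f["d"];pose=(f["pos"],f["rot"])
hsv=cv2.cvtColor(p,cv2.COLOR_RGB2HSV);S=hsv[...,1].astype(int);V=hsv[...,2].astype(int)
y0,y1,x0,x1=165,240,215,295
roi=np.zeros(V.shape,bool);roi[y0:y1,x0:x1]=1
dial=roi&(S<50)&(V>110)&(V<195)
print("V samples",V[200,222:290:3])
for c,s in blobs(dial,30): print("grey",c,s[:5])
dark=roi&(V<95)&(S<70)
for c,s in blobs(dark,3): print("dark",c,s[:5],onz("wrist",*c,0.02,pose))
wh=roi&(V>190)&(S<40)
for c,s in blobs(wh,3,60): print("white",c,s[:5],onz("wrist",*c,0.058,pose),onz("wrist",*c,0.024,pose))
# dial fit: contour of union of dial+inside, in world at z=.02
m=cv2.morphologyEx((dial|dark).astype(np.uint8),cv2.MORPH_OPEN,np.ones((3,3)))
cs,_=cv2.findContours(m,cv2.RETR_EXTERNAL,cv2.CHAIN_APPROX_NONE);c=max(cs,key=cv2.contourArea)
P=np.array([onz("wrist",q[0][0],q[0][1],.021,pose)[:2] for q in c],np.float32)
print("dial circ",cv2.minEnclosingCircle(P), cv2.fitEllipse(P))
a=cv2.resize(p[155:245,205:305,::-1],(800,720)[:2],interpolation=cv2.INTER_CUBIC)
cv2.imwrite("pics/w1c.png",cv2.resize(a,(660,594)))
E
```

```text
0.022
V samples [201 192 193 193 181 103 100  97 100  83  98  93  94  73  80  91  89  79
 177 187 184 183 231]
grey [254.7221 198.823 ] [ 215  165   80   75 2249]
grey [288.7273 174.6667] [283 165  12  21  33]
dark [258.0394 205.0034] [236 185  39  47 888] [0.5078 0.3258 0.02  ]
dark [230.2308 215.6154] [227 214   7   4  13] [0.5063 0.2907 0.02  ]
white [261.5 176. ] [260 176   4   1   4] [0.4694 0.3468 0.058 ] [0.4771 0.3439 0.024 ]
white [262.3333 224.    ] [262 223   2   3   3] [0.5167 0.3265 0.058 ] [0.53   0.3213 0.024 ]
dial circ ((0.5042757391929626, 0.32307547330856323), 0.051782116293907166) ((0.5021144151687622, 0.32356932759284973), (0.06930168718099594, 0.09021906554698944), 12.462066650390625)
```

View pics/w1c.png

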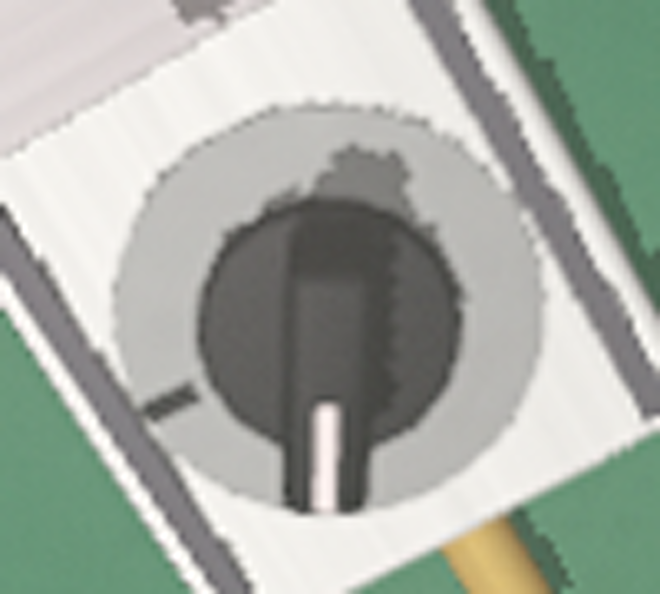

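```bash
python3 - <<'E'
from h import *
f=np.load("w1.npz");pose=(f["pos"],f["rot"])
w=lambda x,y,z:onz("wrist",205+x/6.6-.4,155+y/6.6-.4,z,pose)
C=w(329,305,.0205);K=w(330,322,.028);M=w(172,402,.0205)
s0,s1=w(327.5,408,.058),w(325,508,.058)
l0,l1=w(290,290,.058),w(283,505,.058);r0,r1=w(365,290,.058),w(367,505,.058)
an=lambda a,b:np.degrees(np.arctan2(b[1]-a[1],b[0]-a[0]))
print(C,K,M,np.linalg.norm(M-C),"mark",an(C,M),an(K,M))
print("stripe",s0,s1,an(s0,s1),"axis-stripe",an(C,s1),an(K,s1),np.linalg.norm((s1-C)[:2]))
# hood tab, top z .096
t=np.load("w1.npz")
for u,v in((281,238),(289,251),(353,205),(343,196)): print(onz("wrist",u*.64,v*.64,.096,pose))
E
```

```text
[0.5013 0.3243 0.0205] [0.5019 0.3242 0.028 ] [0.5063 0.2913 0.0205] 0.03331758926806292 mark -81.37701716075726 -82.39635466292789
stripe [0.5054 0.3224 0.058 ] [0.5209 0.3148 0.058 ] -25.946568842890972 axis-stripe -25.59791444160479 -26.226380851027805 0.02176664883620543
[0.4121 0.2948 0.096 ]
[0.4206 0.2955 0.096 ]
[0.4131 0.3389 0.096 ]
[0.4064 0.3361 0.096 ]
```

Call:
servo_tool(rows=[{"offset": [-0.33,-0.02,0.3],"yaw": 0.009,"claw": 0.3},{"offset": [-0.33,-0.02,0.9],"yaw": 0.009,"claw": 0.3},{"offset": [-0.33,-0.02,0.9],"yaw": 0.009,"claw": 0.3},{"offset": [-0.33,-0.02,0.9],"yaw": 0.009,"claw": 0.3}])

```text
time: 2.02
ee_pos: [0.5021, 0.3242, 0.1361]
tcp_rot: [179.9, 0.1, 154.0]
wrist_force: [-0.5, 0.6, 0.9]
opening: 0.0601
grasp_force: 0.0
```

Call:
servo_tool(squeeze=30, rows=[{"offset": [0,0,0.4],"yaw": 0,"claw": 0.3},{"offset": [0,0,0.78],"yaw": 0,"claw": 0.3},{"offset": [0,0,0.78],"yaw": 0,"claw": 0.3},{"offset": [0,0,0.78],"yaw": 0,"claw": 0.3},{"offset": [0,0,0.78],"yaw": 0,"claw": 0.3}])

```text
time: 2.65
ee_pos: [0.503, 0.3241, 0.0581]
tcp_rot: [179.8, 0.1, 153.9]
wrist_force: [0.6, 0.1, 0.6]
opening: 0.0595
grasp_force: 0.0
```

Call:
servo_tool(squeeze=30, rows=[{"offset": [0,0,0],"yaw": 0,"claw": 1},{"offset": [0,0,0],"yaw": 0,"claw": 1},{"offset": [0,0,0],"yaw": 0,"claw": 1},{"offset": [0,0,0],"yaw": 0,"claw": 1},{"offset": [0,0,0],"yaw": 0,"claw": 1},{"offset": [0,0,0],"yaw": 0,"claw": 1}])

```text
time: 3.4
ee_pos: [0.5019, 0.3233, 0.0556]
tcp_rot: [180.0, 0.0, 153.9]
wrist_force: [-1.7, -0.5, 4.9]
opening: 0.0135
grasp_force: 33.5
```

Call:
servo_tool(rows=[{"offset": [0,0,-0.01],"yaw": 0.05,"claw": 1},{"offset": [0,0,-0.01],"yaw": 0.1,"claw": 1},{"offset": [0,0,-0.01],"yaw": 0.15,"claw": 1},{"offset": [0,0,-0.01],"yaw": 0.2,"claw": 1},{"offset": [0,0,-0.01],"yaw": 0.25,"claw": 1},{"offset": [0,0,-0.01],"yaw": 0.29,"claw": 1},{"offset": [0,0,-0.01],"yaw": 0.311,"claw": 1},{"offset": [0,0,-0.01],"yaw": 0.311,"claw": 1},{"offset": [0,0,-0.01],"yaw": 0.311,"claw": 1}])

```text
time: 4.53
ee_pos: [0.503, 0.324, 0.0557]
tcp_rot: [179.9, -0.1, 97.9]
wrist_force: [8.5, 5.3, -5.4]
opening: 0.0132
grasp_force: 31.9
```

Call:
servo_tool(rows=[{"offset": [0,0,0],"yaw": 0,"claw": 0.55},{"offset": [0,0,0],"yaw": 0,"claw": 0.55},{"offset": [0,0,0],"yaw": 0,"claw": 0.55},{"offset": [0,0,-0.5],"yaw": 0,"claw": 0.55},{"offset": [0,0,-1],"yaw": 0,"claw": 0.55},{"offset": [0,0,-1],"yaw": 0,"claw": 0.55}])

```text
time: 5.28
ee_pos: [0.5033, 0.3242, 0.161]
tcp_rot: [179.6, -0.2, 97.9]
wrist_force: [0.2, 1.1, -0.9]
opening: 0.0386
grasp_force: 0.0
```

Call:
servo_tool(rows=[{"offset": [0.4,0,-0.5],"yaw": 0,"claw": 0},{"offset": [0.4,0,-0.5],"yaw": 0,"claw": 0},{"offset": [0.4,0,-0.5],"yaw": 0,"claw": 0},{"offset": [0.4,0,-0.5],"yaw": 0,"claw": 0},{"offset": [0.4,0,-0.5],"yaw": 0,"claw": 0}])

```text
time: 5.9
ee_pos: [0.4962, 0.3622, 0.2054]
tcp_rot: [-179.9, 0.0, 97.9]
wrist_force: [0.1, 0.1, -0.5]
opening: 0.0854
grasp_force: 0.0
```

```bash
python3 - <<'E'
from h import *
p,d,pose=snap("w2"); print(pose)
# project knob centre to find crop
c=camera_info("wrist");T=np.eye(4);T[:3,:3]=Ro.from_euler("xyz",pose[1],degrees=True).as_matrix();T[:3,3]=pose[0]
q=np.linalg.inv(T@c["hand_eye"])@np.array([.5015,.3243,.02,1]);q=np.array([q[0],-q[1],-q[2]])
th=np.arctan2(np.hypot(q[0],q[1]),q[2]);k=th/np.hypot(q[0],q[1])*c["fx"]
u,v=c["cx"]+q[0]*k,c["cy"]+q[1]*k;print(u,v)
u,v=int(u),int(v);print("origin",u-50,v-65)
cv2.imwrite("pics/w2c.png",cv2.resize(p[v-65:v+25,u-50:u+50,::-1],(660,594),interpolation=cv2.INTER_CUBIC))
E
```

```text
(array([0.4962, 0.3622, 0.2054]), array([-179.9302,    0.0431,   97.9132]))
257.3281876986612 210.8023111938867
origin 207 145
```

View pics/w2c.png

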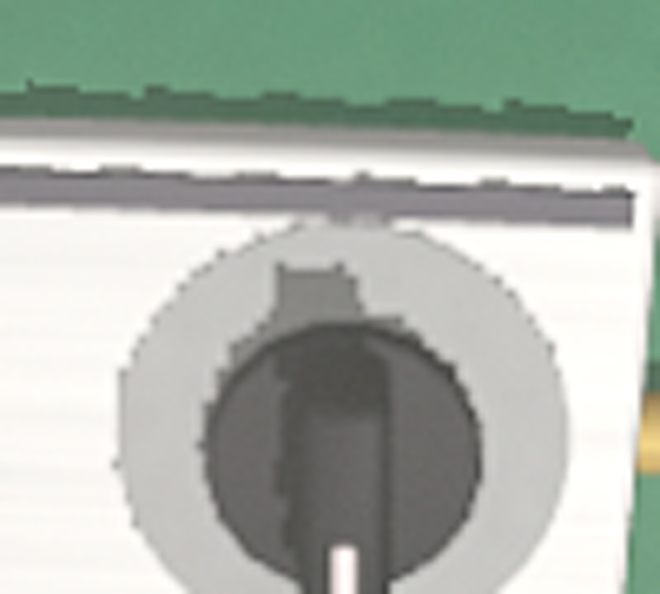

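The mark is now hidden behind the bar in this view, so I'll shift the camera to the mark's side to check.

Call:
servo_tool(rows=[{"offset": [-0.5,0,0],"yaw": 0,"claw": 0},{"offset": [-1,0,0],"yaw": 0,"claw": 0},{"offset": [-1,0,0],"yaw": 0,"claw": 0}])

```text
time: 6.32
ee_pos: [0.5105, 0.261, 0.2065]
tcp_rot: [180.0, 0.0, 97.7]
wrist_force: [0.6, 0.5, 0.2]
opening: 0.0857
grasp_force: 0.0
```

Call:
servo_tool(rows=[{"offset": [-0.6,0,0],"yaw": 0,"claw": 0},{"offset": [-0.6,0,0],"yaw": 0,"claw": 0},{"offset": [-0.6,0,0],"yaw": 0,"claw": 0},{"offset": [-0.6,0,0],"yaw": 0,"claw": 0},{"offset": [-0.6,0,0],"yaw": 0,"claw": 0}])

```text
time: 6.95
ee_pos: [0.5182, 0.2054, 0.2061]
tcp_rot: [-180.0, -0.0, 98.0]
wrist_force: [0.7, -0.4, -1.0]
opening: 0.0854
grasp_force: 0.0
```

```bash
cat >> h.py <<'E'
def proj(P,pose):
    c=camera_info("wrist");T=np.eye(4);T[:3,:3]=Ro.from_euler("xyz",pose[1],degrees=True).as_matrix();T[:3,3]=pose[0]
    q=np.linalg.inv(T@c["hand_eye"])@np.append(P,1);q=np.array([q[0],-q[1],-q[2]])
    th=np.arctan2(np.hypot(q[0],q[1]),q[2]);k=th/np.hypot(q[0],q[1])*c["fx"]
    return c["cx"]+q[0]*k,c["cy"]+q[1]*k
E
python3 - <<'E'
from h import *
p,d,pose=snap("w3"); print(pose)
u,v=map(int,proj([.5015,.3243,.02],pose)); u0=max(u-50,0);v0=max(v-45,0);print("origin",u0,v0)
cv2.imwrite("pics/w3c.png",cv2.resize(p[v0:v0+90,u0:u0+100,::-1],(660,594),interpolation=cv2.INTER_CUBIC))
E
```

```text
(array([0.5182, 0.2054, 0.2061]), array([-179.9831,   -0.0035,   98.0251]))
origin 207 16
```

View pics/w3c.png

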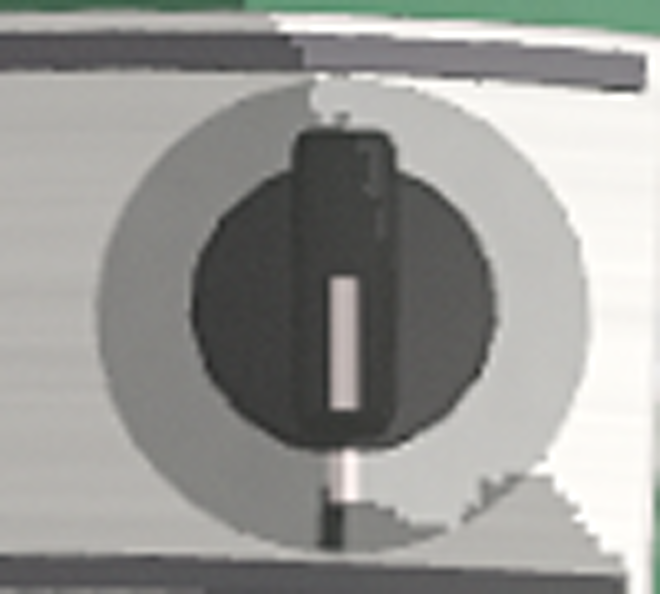

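The pointer is at x=343 and the mark is centred at x≈332 at row 525, so the knob still needs about 3° clockwise. I'll regrip and nudge it.

Call:
servo_tool(rows=[{"offset": [0.6,0,0.3],"yaw": 0,"claw": 0.55},{"offset": [1,0,0.6],"yaw": 0,"claw": 0.55},{"offset": [1,0,0.6],"yaw": 0,"claw": 0.55},{"offset": [1,0,0.6],"yaw": 0,"claw": 0.55}])

```text
time: 7.5
ee_pos: [0.5045, 0.3036, 0.1466]
tcp_rot: [180.0, 0.0, 98.0]
wrist_force: [-0.2, -0.6, 1.0]
opening: 0.0386
grasp_force: 0.0
```

Call:
servo_tool(rows=[{"offset": [0.195,0,0],"yaw": 0,"claw": 0.55},{"offset": [0.195,0,0.3],"yaw": 0,"claw": 0.55},{"offset": [0.195,0,0.7],"yaw": 0,"claw": 0.55},{"offset": [0.195,0,0.89],"yaw": 0,"claw": 0.55},{"offset": [0.195,0,0.89],"yaw": 0,"claw": 0.55},{"offset": [0.195,0,0.89],"yaw": 0,"claw": 0.55}])

```text
time: 8.25
ee_pos: [0.5027, 0.3232, 0.0591]
tcp_rot: [179.9, -0.1, 97.9]
wrist_force: [-0.3, 0.8, -0.5]
opening: 0.0384
grasp_force: 0.0
```

Call:
servo_tool(rows=[{"offset": [0,0,0],"yaw": 0,"claw": 1},{"offset": [0,0,0],"yaw": 0,"claw": 1},{"offset": [0,0,0],"yaw": 0,"claw": 1},{"offset": [0,0,0],"yaw": 0,"claw": 1},{"offset": [0,0,0],"yaw": 0.009,"claw": 1},{"offset": [0,0,0],"yaw": 0.018,"claw": 1},{"offset": [0,0,0],"yaw": 0.018,"claw": 1},{"offset": [0,0,0],"yaw": 0.018,"claw": 1}])

```text
time: 9.25
ee_pos: [0.5031, 0.3232, 0.0589]
tcp_rot: [179.8, -0.1, 94.7]
wrist_force: [3.7, 0.1, 5.7]
opening: 0.0135
grasp_force: 33.8
```

Call:
servo_tool(rows=[{"offset": [0,0,0],"yaw": 0,"claw": 0.55},{"offset": [0,0,0],"yaw": 0,"claw": 0.55},{"offset": [0,0,0],"yaw": 0,"claw": 0.55},{"offset": [0,0,-0.5],"yaw": 0,"claw": 0.55},{"offset": [0,0,-0.9],"yaw": 0,"claw": 0.55},{"offset": [0,0,-0.9],"yaw": 0,"claw": 0.55}])

```text
time: 10.0
ee_pos: [0.5031, 0.3236, 0.1509]
tcp_rot: [179.7, -0.1, 94.7]
wrist_force: [-0.5, -0.3, -1.0]
opening: 0.0383
grasp_force: 0.0
```

Call:
servo_tool(rows=[{"offset": [-0.5,0,-0.3],"yaw": 0,"claw": 0.55},{"offset": [-1,0,-0.6],"yaw": 0,"claw": 0.55},{"offset": [-1,0,-0.6],"yaw": 0,"claw": 0.55},{"offset": [-1,0,-0.6],"yaw": 0,"claw": 0.55},{"offset": [-1,0,-0.6],"yaw": 0,"claw": 0.55}])

```text
time: 10.62
ee_pos: [0.5096, 0.2238, 0.2057]
tcp_rot: [-179.9, 0.0, 94.8]
wrist_force: [-0.6, 0.7, 0.0]
opening: 0.0387
grasp_force: 0.0
```

```bash
python3 - <<'E'
from h import *
p,d,pose=snap("w4"); print(pose)
u,v=map(int,proj([.5015,.3243,.02],pose)); u0=max(u-50,0);v0=max(v-45,0);print("origin",u0,v0)
cv2.imwrite("pics/w4c.png",cv2.resize(p[v0:v0+90,u0:u0+100,::-1],(660,594),interpolation=cv2.INTER_CUBIC))
E
```

```text
(array([0.5096, 0.2238, 0.2057]), array([-179.8732,    0.0334,   94.7642]))
origin 207 35
```

View pics/w4c.png

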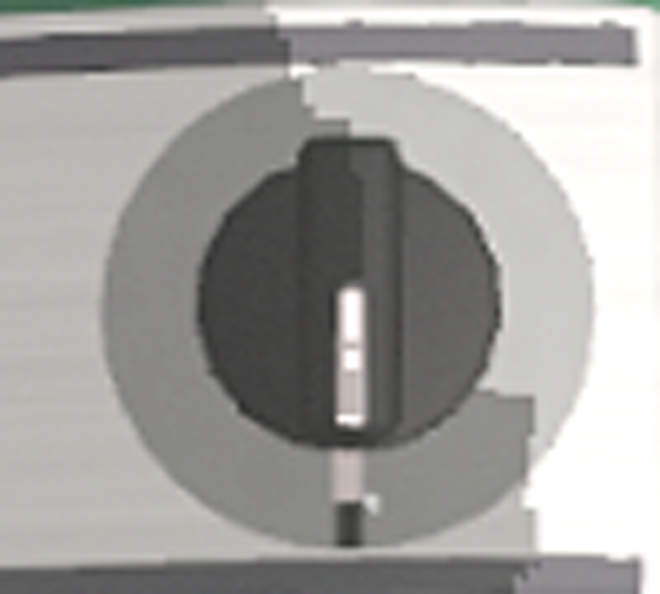

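The pointer (343–350) now lies directly on the mark (349,525). Next is the hood: grip the tab and slide along tool y, which is parallel to the regulator's x.

Call:
servo_tool(rows=[{"offset": [0.5,-0.45,0],"yaw": 0,"claw": 0.35},{"offset": [1,-0.92,0],"yaw": 0,"claw": 0.35},{"offset": [1,-0.92,0.3],"yaw": 0,"claw": 0.35},{"offset": [1,-0.92,0.7],"yaw": 0,"claw": 0.35},{"offset": [1,-0.92,1],"yaw": 0,"claw": 0.35},{"offset": [1,-0.92,1],"yaw": 0,"claw": 0.35},{"offset": [1,-0.92,1],"yaw": 0,"claw": 0.35}])

```text
time: 11.55
ee_pos: [0.4104, 0.3157, 0.1083]
tcp_rot: [180.0, -0.0, 94.7]
wrist_force: [-0.2, 0.2, 1.1]
opening: 0.0554
grasp_force: 0.0
```

Call:
servo_tool(rows=[{"offset": [0,0,0.03],"yaw": 0,"claw": 1},{"offset": [0,0,0.03],"yaw": 0,"claw": 1},{"offset": [0,0,0.03],"yaw": 0,"claw": 1},{"offset": [0,0,0.03],"yaw": 0,"claw": 1},{"offset": [0,0,0.03],"yaw": 0,"claw": 1},{"offset": [0,0,0.03],"yaw": 0,"claw": 1}])

```text
time: 12.3
ee_pos: [0.4106, 0.3154, 0.1051]
tcp_rot: [179.9, -0.0, 94.7]
wrist_force: [0.7, -1.7, 5.7]
opening: 0.0134
grasp_force: 33.4
```

Call:
servo_tool(rows=[{"offset": [0,0.15,0],"yaw": 0,"claw": 1},{"offset": [0,0.35,0],"yaw": 0,"claw": 1},{"offset": [0.005,0.55,0],"yaw": 0,"claw": 1},{"offset": [0.01,0.75,0],"yaw": 0,"claw": 1},{"offset": [0.01,0.85,0],"yaw": 0,"claw": 1},{"offset": [0.01,0.85,0],"yaw": 0,"claw": 1}])

```text
time: 13.05
ee_pos: [0.4962, 0.3239, 0.1051]
tcp_rot: [179.9, -0.1, 94.7]
wrist_force: [1.8, 2.6, 6.0]
opening: 0.0132
grasp_force: 33.4
```

Call:
servo_tool(rows=[{"offset": [0,0.05,0],"yaw": 0,"claw": 1},{"offset": [0,0.08,0],"yaw": 0,"claw": 1},{"offset": [0,0.11,0],"yaw": 0,"claw": 1},{"offset": [0,0.14,0],"yaw": 0,"claw": 1},{"offset": [0,0.14,0],"yaw": 0,"claw": 1}])

```text
time: 13.68
ee_pos: [0.5039, 0.3247, 0.105]
tcp_rot: [-179.4, -0.1, 94.8]
wrist_force: [-30.1, -1.1, 21.0]
opening: 0.0128
grasp_force: 35.3
```

The hood is against its end stop (−30 N). I'll release, rise and travel to the mat.

Call:
servo_tool(rows=[{"offset": [0,-0.03,0],"yaw": 0,"claw": 1},{"offset": [0,-0.03,0],"yaw": 0,"claw": 0.5},{"offset": [0,-0.03,0],"yaw": 0,"claw": 0.5},{"offset": [0,-0.03,0],"yaw": 0,"claw": 0.5},{"offset": [0,-0.03,-0.5],"yaw": 0,"claw": 0.5},{"offset": [0,-0.03,-1],"yaw": 0,"claw": 0.5},{"offset": [0,-0.03,-1],"yaw": 0,"claw": 0.5}])

```text
time: 14.55
ee_pos: [0.5073, 0.3248, 0.2087]
tcp_rot: [179.7, -0.2, 94.7]
wrist_force: [0.5, 0.8, -0.1]
opening: 0.0429
grasp_force: 0.0
```

Call:
servo_tool(rows=[{"offset": [-0.5,0,0],"yaw": 0,"claw": 0},{"offset": [-1,0,0],"yaw": 0,"claw": 0},{"offset": [-1,0,0],"yaw": 0,"claw": 0}])

```text
time: 14.92
ee_pos: [0.5142, 0.2217, 0.2037]
tcp_rot: [-180.0, 0.0, 94.5]
wrist_force: [0.2, 1.1, -1.1]
opening: 0.0851
grasp_force: 0.0
```

Call:
servo_tool(rows=[{"offset": [-0.5,0,0],"yaw": 0,"claw": 0},{"offset": [-1,0,0],"yaw": 0,"claw": 0},{"offset": [-1,0,0],"yaw": 0,"claw": 0}])

```text
time: 15.3
ee_pos: [0.5224, 0.1227, 0.2037]
tcp_rot: [-180.0, 0.0, 94.5]
wrist_force: [0.9, 0.1, 0.1]
opening: 0.0854
grasp_force: 0.0
```

Call:
servo_tool(rows=[{"offset": [-0.5,0,0],"yaw": 0,"claw": 0},{"offset": [-1,0,0],"yaw": 0,"claw": 0},{"offset": [-1,0,0],"yaw": 0,"claw": 0}])

```text
time: 15.68
ee_pos: [0.5307, 0.0236, 0.2036]
tcp_rot: [-180.0, 0.0, 94.5]
wrist_force: [-0.3, 0.7, 0.3]
opening: 0.0852
grasp_force: 0.0
```

Call:
servo_tool(rows=[{"offset": [-0.5,0,0],"yaw": 0,"claw": 0},{"offset": [-1,0,0],"yaw": 0,"claw": 0},{"offset": [-1,0,0],"yaw": 0,"claw": 0}])

```text
time: 16.05
ee_pos: [0.539, -0.0756, 0.2035]
tcp_rot: [-180.0, -0.0, 94.6]
wrist_force: [-1.3, 0.5, 0.6]
opening: 0.0855
grasp_force: 0.0
```

Call:
servo_tool(rows=[{"offset": [-0.5,-0.3,0],"yaw": 0,"claw": 0},{"offset": [-1,-0.3,0],"yaw": 0,"claw": 0},{"offset": [-1,-0.3,0],"yaw": 0,"claw": 0}])

```text
time: 16.42
ee_pos: [0.5173, -0.1774, 0.2037]
tcp_rot: [-180.0, -0.0, 94.6]
wrist_force: [-0.2, 0.1, -0.6]
opening: 0.0855
grasp_force: 0.0
```

Call:
servo_tool(rows=[{"offset": [-0.5,-0.4,0],"yaw": 0,"claw": 0},{"offset": [-1,-0.8,0],"yaw": 0,"claw": 0},{"offset": [-1,-0.8,0],"yaw": 0,"claw": 0},{"offset": [-1,-0.8,0],"yaw": 0,"claw": 0},{"offset": [-1,-0.8,0],"yaw": 0,"claw": 0}])

```text
time: 17.05
ee_pos: [0.4465, -0.2813, 0.2042]
tcp_rot: [180.0, -0.0, 94.8]
wrist_force: [0.2, -0.1, 0.8]
opening: 0.0853
grasp_force: 0.0
```

```bash
python3 - <<'E'
from h import *
print(get_obs()["q"])
p,d,pose=snap("w5"); print(pose)
t,td=camera("top");np.savez("top1.npz",p=t,d=td)
hsv=cv2.cvtColor(p,cv2.COLOR_RGB2HSV);H,S,V=[hsv[...,i].astype(int) for i in range(3)]
m=(H>9)&(H<26)&(S>80)
for c,s in blobs(m,30): print(c,s[:5],onz("wrist",*c,.05,pose), "depthz",d[int(c[1]),int(c[0])])
w=p[:,:,::-1].copy(); tc=t[190:302,105:185,::-1]
w=cv2.resize(w,(512,384));k=np.zeros((384,280,3),np.uint8);k[:]=cv2.resize(tc,(280,384),interpolation=cv2.INTER_CUBIC)
cv2.imwrite("pics/w5.png",np.hstack([w,k]))
E
```

```text
[-32.225    1.182    0.6705  89.4976   0.0229  52.9394]
(array([ 0.4465, -0.2813,  0.2042]), array([179.9935,  -0.0238,  94.8356]))
[281.1705 192.8575] [271 179  23  29 393] [ 0.4703 -0.2874  0.05  ] depthz 0.28678042
[211.6757 193.2973] [199 180  25  29 407] [ 0.4031 -0.2935  0.05  ] depthz 0.2864661
[221.8208 251.8538] [210 238  22  31 424] [ 0.4157 -0.3567  0.05  ] depthz 0.30474466
```

View pics/w5.png

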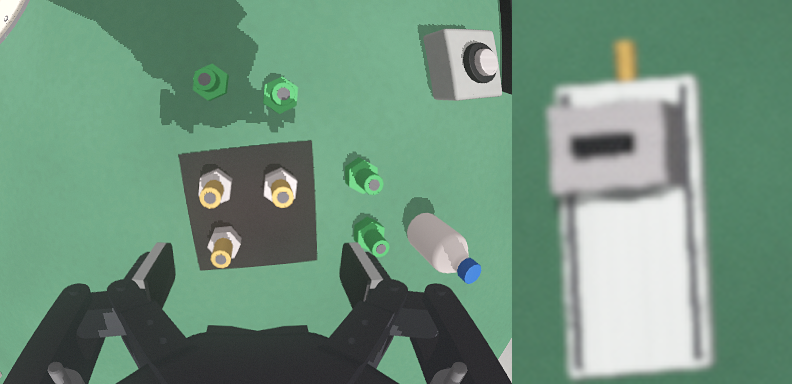

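The hood covers the knob. The three brass necks are at (211,197), (283,197) and (221,259), in agreement with the top camera to within 3 mm. Now I'll pick A.

Call:
servo_tool(squeeze=40, rows=[{"offset": [-0.12,0.225,0.3],"yaw": 0,"claw": 0.4},{"offset": [-0.12,0.225,0.8],"yaw": 0,"claw": 0.4},{"offset": [-0.12,0.225,0.8],"yaw": 0,"claw": 0.4},{"offset": [-0.12,0.225,0.8],"yaw": 0,"claw": 0.4}])

```text
time: 17.65
ee_pos: [0.4694, -0.2928, 0.1261]
tcp_rot: [179.9, 0.0, 94.7]
wrist_force: [0.0, -1.0, 1.0]
opening: 0.0512
grasp_force: 0.0
```

Call:
servo_tool(rows=[{"offset": [0,0,0.4],"yaw": 0,"claw": 0.4},{"offset": [0,0,0.78],"yaw": 0,"claw": 0.4},{"offset": [0,0,0.78],"yaw": 0,"claw": 0.4},{"offset": [0,0,0.78],"yaw": 0,"claw": 0.4},{"offset": [0,0,0.78],"yaw": 0,"claw": 1},{"offset": [0,0,0.78],"yaw": 0,"claw": 1},{"offset": [0,0,0.78],"yaw": 0,"claw": 1},{"offset": [0,0,0.78],"yaw": 0,"claw": 1},{"offset": [0,0,0.78],"yaw": 0,"claw": 1}])

```text
time: 18.77
ee_pos: [0.4698, -0.2936, 0.0482]
tcp_rot: [179.9, 0.1, 94.7]
wrist_force: [1.3, 1.0, 6.0]
opening: 0.0208
grasp_force: 38.8
```

Call:
servo_tool(rows=[{"offset": [0,0,-0.4],"yaw": 0,"claw": 1},{"offset": [0,0,-0.8],"yaw": 0,"claw": 1},{"offset": [0,0,-1],"yaw": 0,"claw": 1},{"offset": [0,0,-1],"yaw": 0,"claw": 1}])

```text
time: 19.27
ee_pos: [0.4695, -0.2935, 0.1482]
tcp_rot: [179.8, 0.1, 94.7]
wrist_force: [0.4, 0.5, -3.5]
opening: 0.0202
grasp_force: 39.7
```

Call:
servo_tool(rows=[{"offset": [0.5,0.2,0],"yaw": 0,"claw": 1},{"offset": [1,0.4,0],"yaw": 0,"claw": 1},{"offset": [1,0.4,0],"yaw": 0,"claw": 1}])

```text
time: 19.65
ee_pos: [0.5007, -0.1871, 0.145]
tcp_rot: [-179.9, -0.1, 94.9]
wrist_force: [0.3, 0.1, -0.8]
opening: 0.0208
grasp_force: 39.7
```

Call:
servo_tool(rows=[{"offset": [0.5,0.2,0],"yaw": 0,"claw": 1},{"offset": [1,0.4,0],"yaw": 0,"claw": 1},{"offset": [1,0.4,0],"yaw": 0,"claw": 1}])

```text
time: 20.02
ee_pos: [0.5324, -0.085, 0.1451]
tcp_rot: [-179.9, -0.0, 94.9]
wrist_force: [-0.8, 0.2, -0.7]
opening: 0.0205
grasp_force: 39.7
```

Call:
servo_tool(rows=[{"offset": [0.5,0,0],"yaw": 0,"claw": 1},{"offset": [1,0,0],"yaw": 0,"claw": 1},{"offset": [1,0,0],"yaw": 0,"claw": 1}])

```text
time: 20.4
ee_pos: [0.5234, 0.0138, 0.1455]
tcp_rot: [-179.9, -0.0, 94.8]
wrist_force: [-0.4, -0.7, -1.7]
opening: 0.0211
grasp_force: 39.7
```

Call:
servo_tool(rows=[{"offset": [0.31,0,0],"yaw": 0,"claw": 1},{"offset": [0.31,0,0],"yaw": 0,"claw": 1},{"offset": [0.31,0,0.3],"yaw": 0,"claw": 1},{"offset": [0.31,0,0.5],"yaw": 0,"claw": 1},{"offset": [0.31,0,0.5],"yaw": 0,"claw": 1},{"offset": [0.31,0,0.5],"yaw": 0,"claw": 1}])

```text
time: 21.15
ee_pos: [0.5218, 0.0425, 0.097]
tcp_rot: [180.0, 0.0, 94.6]
wrist_force: [0.1, 0.3, -0.4]
opening: 0.0205
grasp_force: 39.7
```

Call:
servo_tool(rows=[{"offset": [0,0.0,0.25],"yaw": 0,"claw": 1},{"offset": [0,0.0,0.38],"yaw": 0,"claw": 1},{"offset": [0,0.0,0.38],"yaw": 0,"claw": 1},{"offset": [0,0.0,0.385],"yaw": 0,"claw": 1},{"offset": [0,0,0.385],"yaw": 0,"claw": 0.6},{"offset": [0,0,0.385],"yaw": 0,"claw": 0.6},{"offset": [0,0,0.385],"yaw": 0,"claw": 0.6},{"offset": [0,0,0],"yaw": 0,"claw": 0.6},{"offset": [0,0,-0.6],"yaw": 0,"claw": 0.4},{"offset": [0,0,-0.6],"yaw": 0,"claw": 0.4}])

```text
time: 22.4
ee_pos: [0.5234, 0.0436, 0.1613]
tcp_rot: [179.6, -0.0, 94.7]
wrist_force: [0.8, -0.4, -0.7]
opening: 0.0512
grasp_force: 0.0
```

Call:
servo_tool(rows=[{"offset": [-0.5,-0.3,0],"yaw": 0,"claw": 0.4},{"offset": [-1,-0.5,0],"yaw": 0,"claw": 0.4},{"offset": [-1,-0.5,0],"yaw": 0,"claw": 0.4}])

```text
time: 22.78
ee_pos: [0.4786, -0.0628, 0.1558]
tcp_rot: [-180.0, 0.0, 94.5]
wrist_force: [-0.1, 1.3, 0.1]
opening: 0.0514
grasp_force: 0.0
```

Call:
servo_tool(rows=[{"offset": [-0.5,-0.3,0],"yaw": 0,"claw": 0.4},{"offset": [-1,-0.5,0],"yaw": 0,"claw": 0.4},{"offset": [-1,-0.5,0],"yaw": 0,"claw": 0.4}])

```text
time: 23.15
ee_pos: [0.4373, -0.1661, 0.1558]
tcp_rot: [-180.0, 0.0, 94.5]
wrist_force: [0.2, 0.6, 0.4]
opening: 0.0514
grasp_force: 0.0
```

Call:
servo_tool(rows=[{"offset": [-0.5,-0.3,0],"yaw": 0,"claw": 0.4},{"offset": [-0.9,-0.48,0],"yaw": 0,"claw": 0.4},{"offset": [-0.9,-0.48,0],"yaw": 0,"claw": 0.4},{"offset": [-0.9,-0.48,0],"yaw": 0,"claw": 0.4}])

```text
time: 23.65
ee_pos: [0.3982, -0.2568, 0.1559]
tcp_rot: [-180.0, -0.0, 94.7]
wrist_force: [-0.3, -0.1, 0.4]
opening: 0.0509
grasp_force: 0.0
```

```bash
cat >> h.py <<'E'
def brass(n,p,z,pose=None,a=30,reg=None):
    hsv=cv2.cvtColor(p,cv2.COLOR_RGB2HSV);H,S,V=[hsv[...,i].astype(int) for i in range(3)]
    m=(H>9)&(H<26)&(S>80)
    return [(c,s[:5],onz(n,*c,z,pose)) for c,s in blobs(m,a)]
E
python3 - <<'E'
from h import *
p,d,pose=snap("w6"); print(pose)
for x in brass("wrist",p,.05,pose): print(*x)
t,td=camera("top");np.savez("top2.npz",p=t,d=td)
for x in brass("top",t,.055,a=8): print("top",*x)
E
```

```text
(array([ 0.3982, -0.2568,  0.1559]), array([-179.9841,   -0.0465,   94.7317]))
[256.5266 238.8422] [244 222  26  37 602] [ 0.4004 -0.2906  0.05  ]
[264.4452 298.7253] [253 283  24  35 557] [ 0.4129 -0.3529  0.05  ]
top [126.2809 159.618 ] [117 152  28  26  89] [0.6822 0.3507 0.055 ]
top [136.84   175.2933] [115 155  34  29  75] [0.6431 0.3227 0.055 ]
top [137.     207.1887] [135 202   5  11  53] [0.5641 0.3188 0.055 ]
top [248.1778 227.1333] [244 223   9   9  45] [0.5188 0.046  0.055 ]
```

Call:
servo_tool(rows=[{"offset": [-0.4,0,0],"yaw": 0,"claw": 0.4},{"offset": [-0.4,0,0.4],"yaw": 0,"claw": 0.4},{"offset": [-0.4,0,0.85],"yaw": 0,"claw": 0.4},{"offset": [-0.4,0,1],"yaw": 0,"claw": 0.4},{"offset": [-0.4,0,1],"yaw": 0,"claw": 0.4}])

```text
time: 24.38
ee_pos: [0.4011, -0.2968, 0.0562]
tcp_rot: [-180.0, -0.0, 94.8]
wrist_force: [-0.7, -0.1, 0.5]
opening: 0.0512
grasp_force: 0.0
```

Call:
servo_tool(rows=[{"offset": [0,0,0.08],"yaw": 0,"claw": 0.4},{"offset": [0,0,0.08],"yaw": 0,"claw": 0.4},{"offset": [0,0,0.08],"yaw": 0,"claw": 1},{"offset": [0,0,0.08],"yaw": 0,"claw": 1},{"offset": [0,0,0.08],"yaw": 0,"claw": 1},{"offset": [0,0,0.08],"yaw": 0,"claw": 1},{"offset": [0,0,0.08],"yaw": 0,"claw": 1}])

```text
time: 25.25
ee_pos: [0.4013, -0.2978, 0.049]
tcp_rot: [179.9, 0.0, 94.7]
wrist_force: [0.1, 0.8, 5.9]
opening: 0.0206
grasp_force: 39.2
```

Call:
servo_tool(rows=[{"offset": [0,0,-0.4],"yaw": 0,"claw": 1},{"offset": [0,0,-0.8],"yaw": 0,"claw": 1},{"offset": [0,0,-1],"yaw": 0,"claw": 1},{"offset": [0,0,-1],"yaw": 0,"claw": 1}])

```text
time: 25.75
ee_pos: [0.4015, -0.2981, 0.1494]
tcp_rot: [179.9, 0.1, 94.7]
wrist_force: [0.0, -0.2, -1.9]
opening: 0.0206
grasp_force: 39.6
```

Call:
servo_tool(rows=[{"offset": [0.5,0.2,0],"yaw": 0,"claw": 1},{"offset": [1,0.4,0],"yaw": 0,"claw": 1},{"offset": [1,0.4,0],"yaw": 0,"claw": 1}])

```text
time: 26.12
ee_pos: [0.4327, -0.1918, 0.1467]
tcp_rot: [-179.9, -0.1, 94.9]
wrist_force: [-0.1, -0.9, -1.0]
opening: 0.0206
grasp_force: 39.6
```

Call:
servo_tool(rows=[{"offset": [0.5,0.2,0],"yaw": 0,"claw": 1},{"offset": [1,0.4,0],"yaw": 0,"claw": 1},{"offset": [1,0.4,0],"yaw": 0,"claw": 1}])

```text
time: 26.5
ee_pos: [0.4644, -0.0896, 0.1469]
tcp_rot: [-179.9, -0.0, 94.9]
wrist_force: [-0.6, -0.2, -0.9]
opening: 0.0203
grasp_force: 39.6
```

Call:
servo_tool(rows=[{"offset": [0.5,0.08,0],"yaw": 0,"claw": 1},{"offset": [1,0.08,0],"yaw": 0,"claw": 1},{"offset": [1,0.08,0],"yaw": 0,"claw": 1}])

```text
time: 26.88
ee_pos: [0.4635, 0.0098, 0.1473]
tcp_rot: [-179.9, -0.0, 94.9]
wrist_force: [0.6, -0.9, -1.9]
opening: 0.0205
grasp_force: 39.6
```

Call:
servo_tool(rows=[{"offset": [0.33,0,0],"yaw": 0,"claw": 1},{"offset": [0.33,0,0],"yaw": 0,"claw": 1},{"offset": [0.33,0,0.3],"yaw": 0,"claw": 1},{"offset": [0.33,0,0.5],"yaw": 0,"claw": 1},{"offset": [0.33,0,0.5],"yaw": 0,"claw": 1},{"offset": [0.33,0,0.5],"yaw": 0,"claw": 1}])

```text
time: 27.62
ee_pos: [0.4617, 0.0405, 0.0989]
tcp_rot: [180.0, 0.0, 94.6]
wrist_force: [0.1, 0.1, -1.3]
opening: 0.0205
grasp_force: 39.6
```

Call:
servo_tool(rows=[{"offset": [0,0.0,0.25],"yaw": 0,"claw": 1},{"offset": [0,0.0,0.38],"yaw": 0,"claw": 1},{"offset": [0,0.0,0.395],"yaw": 0,"claw": 1},{"offset": [0,0.0,0.395],"yaw": 0,"claw": 1},{"offset": [0,0,0.395],"yaw": 0,"claw": 0.6},{"offset": [0,0,0.395],"yaw": 0,"claw": 0.6},{"offset": [0,0,0.395],"yaw": 0,"claw": 0.6},{"offset": [0,0,0],"yaw": 0,"claw": 0.6},{"offset": [0,0,-0.6],"yaw": 0,"claw": 0.4},{"offset": [0,0,-0.6],"yaw": 0,"claw": 0.4}])

```text
time: 28.88
ee_pos: [0.4633, 0.0417, 0.1629]
tcp_rot: [179.6, -0.0, 94.7]
wrist_force: [-0.3, 0.1, -0.6]
opening: 0.0511
grasp_force: 0.0
```

Call:
servo_tool(rows=[{"offset": [-0.5,-0.2,0],"yaw": 0,"claw": 0.4},{"offset": [-1,-0.4,0],"yaw": 0,"claw": 0.4},{"offset": [-1,-0.4,0],"yaw": 0,"claw": 0.4}])

```text
time: 29.25
ee_pos: [0.4286, -0.0639, 0.1577]
tcp_rot: [-180.0, 0.0, 94.5]
wrist_force: [0.7, 0.3, -0.3]
opening: 0.0515
grasp_force: 0.0
```

Call:
servo_tool(rows=[{"offset": [-0.5,-0.2,0],"yaw": 0,"claw": 0.4},{"offset": [-1,-0.4,0],"yaw": 0,"claw": 0.4},{"offset": [-1,-0.4,0],"yaw": 0,"claw": 0.4}])

```text
time: 29.62
ee_pos: [0.3972, -0.1663, 0.1577]
tcp_rot: [-180.0, -0.0, 94.5]
wrist_force: [0.1, -0.2, 0.2]
opening: 0.0513
grasp_force: 0.0
```

Call:
servo_tool(rows=[{"offset": [-0.5,0,0],"yaw": 0,"claw": 0.4},{"offset": [-1,0,0],"yaw": 0,"claw": 0.4},{"offset": [-1,0,0],"yaw": 0,"claw": 0.4}])

```text
time: 30.0
ee_pos: [0.4068, -0.2652, 0.1573]
tcp_rot: [-179.9, -0.0, 94.6]
wrist_force: [0.3, -0.5, -0.3]
opening: 0.0512
grasp_force: 0.0
```

Call:
servo_tool(rows=[{"offset": [-0.6,0,0],"yaw": 0,"claw": 0.4},{"offset": [-0.6,0,0],"yaw": 0,"claw": 0.4},{"offset": [-0.6,0,0],"yaw": 0,"claw": 0.4},{"offset": [-0.6,0,0],"yaw": 0,"claw": 0.4}])

```text
time: 30.5
ee_pos: [0.4115, -0.3225, 0.1584]
tcp_rot: [180.0, -0.0, 94.8]
wrist_force: [-0.8, -1.0, 0.2]
opening: 0.0512
grasp_force: 0.0
```

```bash
python3 - <<'E'
from h import *
p,d,pose=snap("w7"); print(pose)
for x in brass("wrist",p,.05,pose): print(*x)
t,td=camera("top");np.savez("top3.npz",p=t,d=td)
for x in brass("top",t,.06,a=8): print("top",*x)
E
```

```text
(array([ 0.4115, -0.3225,  0.1584]), array([179.994 ,  -0.0109,  94.7944]))
[256.0514 238.7407] [244 223  26  36 486] [ 0.4135 -0.3575  0.05  ]
top [126.2326 159.7326] [117 152  28  26  86] [0.6809 0.3494 0.06  ]
top [137.6667 175.7101] [117 156  32  28  69] [0.6413 0.3193 0.06  ]
top [137.     207.1887] [135 202   5  11  53] [0.5636 0.3175 0.06  ]
top [248.1778 227.1333] [244 223   9   9  45] [0.5184 0.0458 0.06  ]
top [249.55  251.475] [246 248   8   8  40] [0.46   0.0416 0.06  ]
```

Call:
servo_tool(rows=[{"offset": [-0.41,0,0],"yaw": 0,"claw": 0.4},{"offset": [-0.41,0,0.4],"yaw": 0,"claw": 0.4},{"offset": [-0.41,0,0.85],"yaw": 0,"claw": 0.4},{"offset": [-0.41,0,1],"yaw": 0,"claw": 0.4},{"offset": [-0.41,0,1],"yaw": 0,"claw": 0.4}])

```text
time: 31.22
ee_pos: [0.4144, -0.3642, 0.0583]
tcp_rot: [-180.0, -0.0, 94.7]
wrist_force: [0.1, -0.4, 0.3]
opening: 0.0512
grasp_force: 0.0
```

Call:
servo_tool(rows=[{"offset": [0,0,0.1],"yaw": 0,"claw": 0.4},{"offset": [0,0,0.1],"yaw": 0,"claw": 0.4},{"offset": [0,0,0.1],"yaw": 0,"claw": 1},{"offset": [0,0,0.1],"yaw": 0,"claw": 1},{"offset": [0,0,0.1],"yaw": 0,"claw": 1},{"offset": [0,0,0.1],"yaw": 0,"claw": 1},{"offset": [0,0,0.1],"yaw": 0,"claw": 1}])

```text
time: 32.1
ee_pos: [0.4147, -0.365, 0.049]
tcp_rot: [180.0, 0.0, 94.7]
wrist_force: [-1.8, 1.0, 5.9]
opening: 0.0205
grasp_force: 39.1
```

Call:
servo_tool(rows=[{"offset": [0,0,-0.4],"yaw": 0,"claw": 1},{"offset": [0,0,-0.8],"yaw": 0,"claw": 1},{"offset": [0,0,-1],"yaw": 0,"claw": 1},{"offset": [0,0,-1],"yaw": 0,"claw": 1}])

```text
time: 32.6
ee_pos: [0.4151, -0.3652, 0.1495]
tcp_rot: [179.9, 0.1, 94.7]
wrist_force: [1.0, 0.7, -2.8]
opening: 0.0208
grasp_force: 39.5
```

Call:
servo_tool(rows=[{"offset": [0.5,0.25,0],"yaw": 0,"claw": 1},{"offset": [1,0.5,0],"yaw": 0,"claw": 1},{"offset": [1,0.5,0],"yaw": 0,"claw": 1}])

```text
time: 32.98
ee_pos: [0.4567, -0.2579, 0.1466]
tcp_rot: [-179.9, -0.1, 94.9]
wrist_force: [-0.7, -0.8, -1.7]
opening: 0.0204
grasp_force: 39.6
```

Call:
servo_tool(rows=[{"offset": [0.5,0.25,0],"yaw": 0,"claw": 1},{"offset": [1,0.5,0],"yaw": 0,"claw": 1},{"offset": [1,0.5,0],"yaw": 0,"claw": 1}])

```text
time: 33.35
ee_pos: [0.4982, -0.1547, 0.1468]
tcp_rot: [-179.9, -0.1, 94.9]
wrist_force: [0.5, 0.1, -1.8]
opening: 0.0204
grasp_force: 39.6
```

Call:
servo_tool(rows=[{"offset": [0.5,0.37,0],"yaw": 0,"claw": 1},{"offset": [1,0.37,0],"yaw": 0,"claw": 1},{"offset": [1,0.37,0],"yaw": 0,"claw": 1}])

```text
time: 33.72
ee_pos: [0.5259, -0.0529, 0.1469]
tcp_rot: [-179.9, -0.0, 94.9]
wrist_force: [0.9, -1.4, -1.8]
opening: 0.0206
grasp_force: 40.0
```

Call:
servo_tool(rows=[{"offset": [0.39,0,0],"yaw": 0,"claw": 1},{"offset": [0.39,0,0],"yaw": 0,"claw": 1},{"offset": [0.39,0,0.3],"yaw": 0,"claw": 1},{"offset": [0.39,0,0.5],"yaw": 0,"claw": 1},{"offset": [0.39,0,0.5],"yaw": 0,"claw": 1},{"offset": [0.39,0,0.5],"yaw": 0,"claw": 1}])

```text
time: 34.48
ee_pos: [0.5235, -0.0166, 0.0989]
tcp_rot: [180.0, 0.0, 94.6]
wrist_force: [0.2, -0.1, -1.6]
opening: 0.0204
grasp_force: 40.0
```

Call:
servo_tool(rows=[{"offset": [0,0.0,0.25],"yaw": 0,"claw": 1},{"offset": [0,0.0,0.38],"yaw": 0,"claw": 1},{"offset": [0,0.0,0.395],"yaw": 0,"claw": 1},{"offset": [0,0.0,0.395],"yaw": 0,"claw": 1},{"offset": [0,0,0.395],"yaw": 0,"claw": 0.6},{"offset": [0,0,0.395],"yaw": 0,"claw": 0.6},{"offset": [0,0,0.395],"yaw": 0,"claw": 0.6},{"offset": [0,0,0],"yaw": 0,"claw": 0.6},{"offset": [0,0,-0.6],"yaw": 0,"claw": 0.4},{"offset": [0,0,-0.6],"yaw": 0,"claw": 0.4}])

```text
time: 35.72
ee_pos: [0.5253, -0.0157, 0.1632]
tcp_rot: [179.6, 0.0, 94.7]
wrist_force: [0.1, 0.2, -0.5]
opening: 0.0512
grasp_force: 0.0
```

Call:
servo_tool(rows=[{"offset": [0.5,-0.2,-0.6],"yaw": 0,"claw": 0.4},{"offset": [0.5,-0.2,-0.6],"yaw": 0,"claw": 0.4},{"offset": [0.5,-0.2,-0.6],"yaw": 0,"claw": 0.4},{"offset": [0.5,-0.2,-0.6],"yaw": 0,"claw": 0.4}])

```text
time: 36.22
ee_pos: [0.4991, 0.0321, 0.2167]
tcp_rot: [-179.9, 0.0, 94.7]
wrist_force: [0.3, -0.6, 0.1]
opening: 0.0516
grasp_force: 0.0
```

```bash
python3 - <<'E'
from h import *
p,d,pose=snap("w8"); print(pose)
for x in brass("wrist",p,.062,pose): print(*x)
t,td=camera("scene");np.savez("scene3.npz",p=t,d=td)
tc=cv2.resize(t[140:260,70:330,::-1],(800,369),interpolation=cv2.INTER_CUBIC)
wc=cv2.resize(p[90:270,100:400,::-1],(800,480))
cv2.imwrite("pics/w8.png",wc); cv2.imwrite("pics/w8s.png",tc)
E
```

```text
(array([0.4991, 0.0321, 0.2167]), array([-179.8943,    0.0109,   94.7026]))
[220.661  168.9605] [209 157  23  27 354] [0.463  0.0446 0.062 ]
[280.2382 169.7452] [270 157  22  28 361] [0.5195 0.0484 0.062 ]
[276.3964 226.0803] [267 213  21  29 386] [ 0.5217 -0.0095  0.062 ]
```

View pics/w8.png

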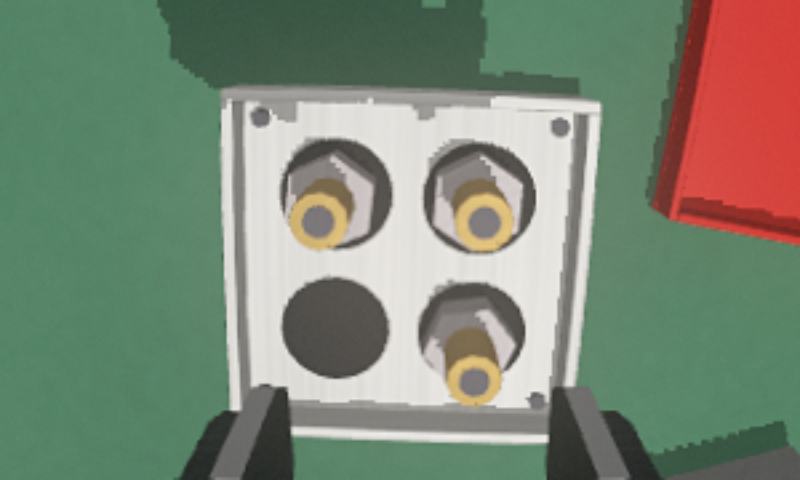

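All three fittings stand on their own pads: the necks are at (318,220), (484,222) and (474,382), with one pad empty. Next is the button position.

```bash
python3 - <<'E'
from h import *
f=np.load("top0.npz");p=f["p"]
g=cv2.cvtColor(p,cv2.COLOR_RGB2GRAY);hsv=cv2.cvtColor(p,cv2.COLOR_RGB2HSV)
roi=np.zeros(g.shape,bool);roi[145:188,295:338]=1
for c,s in blobs(roi&(g>185)&(hsv[...,1]<45),15): print("bright",c,s[:5],onz("top",*c,.068))
for c,s in blobs(roi&(g<80),15): print("bezel",c,s[:5],onz("top",*c,.055))
f=np.load("w8.npz");o=get_obs();print(o["ee_pos"],o["tcp_rot"],o["q"])
from h import *
b=onz("top",316.8,164.5,.068);d=b-o["ee_pos"];print(b,tool([d[0],d[1],0],o["tcp_rot"]))
E
```

```text
bright [317.4342 163.3947] [313 159  10  10  76] [ 0.6753 -0.1206  0.068 ]
bright [321.3718 173.4487] [306 160  28  22 156] [ 0.6506 -0.1301  0.068 ]
bezel [298.7634 175.8626] [295 161  12  27 131] [ 0.6463 -0.0761  0.055 ]
bezel [312.2766 168.4043] [308 160  14  13  47] [ 0.6652 -0.1093  0.055 ]
[0.499  0.0319 0.2167] [-179.8725    0.0078   94.6649] [ 3.6676 -2.3464 -1.4442 91.0295 -0.01   89.0028]
[ 0.6726 -0.1191  0.068 ] [-1.6462  1.6067 -0.0034]
```

Call:
servo_tool(rows=[{"offset": [-0.4,0.4,0],"yaw": 0,"claw": 1},{"offset": [-0.83,0.8,0],"yaw": 0,"claw": 1},{"offset": [-0.83,0.8,0],"yaw": 0,"claw": 1},{"offset": [-0.83,0.8,0],"yaw": 0,"claw": 1}])

```text
time: 36.83
ee_pos: [0.5853, -0.044, 0.2172]
tcp_rot: [-179.9, -0.0, 94.6]
wrist_force: [-0.1, -0.3, -0.0]
opening: 0.0
grasp_force: 0.0
```

Call:
servo_tool(rows=[{"offset": [-0.4,0.4,0],"yaw": 0,"claw": 1},{"offset": [-0.83,0.82,0],"yaw": 0,"claw": 1},{"offset": [-0.83,0.82,0],"yaw": 0,"claw": 1},{"offset": [-0.83,0.82,0.5],"yaw": 0,"claw": 1},{"offset": [-0.83,0.82,0.9],"yaw": 0,"claw": 1},{"offset": [-0.83,0.82,1],"yaw": 0,"claw": 1},{"offset": [-0.83,0.82,1],"yaw": 0,"claw": 1},{"offset": [-0.83,0.82,1],"yaw": 0,"claw": 1}])

```text
time: 37.83
ee_pos: [0.675, -0.1194, 0.121]
tcp_rot: [179.8, 0.0, 94.7]
wrist_force: [-0.0, -0.2, -0.5]
opening: -0.0
grasp_force: 0.0
```

```bash
python3 - <<'E'
from h import *
p,d,pose=snap("w9"); print(pose)
t,td=camera("scene")
a=cv2.resize(p[200:384,150:370,::-1],(440,368)); b=cv2.resize(t[170:270,140:260,::-1],(360,368),interpolation=cv2.INTER_CUBIC)
cv2.imwrite("pics/w9.png",np.hstack([a,b[:, :360]]))
E
```

```text
(array([ 0.675 , -0.1194,  0.121 ]), array([179.8095,   0.0477,  94.7265]))
```

View pics/w9.png

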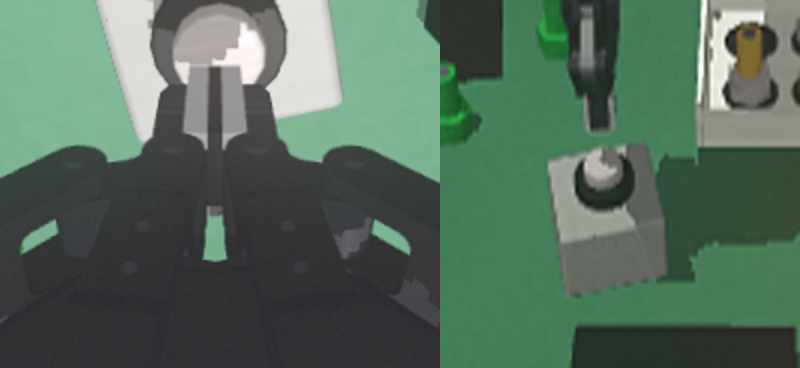

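The fingertips are centred over the button. Pressing.

Call:
servo_tool(rows=[{"offset": [0,0,0.2],"yaw": 0,"claw": 1},{"offset": [0,0,0.3],"yaw": 0,"claw": 1},{"offset": [0,0,0.36],"yaw": 0,"claw": 1},{"offset": [0,0,0.38],"yaw": 0,"claw": 1},{"offset": [0,0,0.39],"yaw": 0,"claw": 1},{"offset": [0,0,0.39],"yaw": 0,"claw": 1}])

```text
time: 38.67
ee_pos: [0.6749, -0.1197, 0.0874]
tcp_rot: [179.6, 0.1, 94.7]
wrist_force: [-17.7, 3.0, 41.4]
opening: 0.0002
grasp_force: 21.3
```

Call:
servo_tool(rows=[{"offset": [0,0,-0.1],"yaw": 0,"claw": 1},{"offset": [0,0,-0.1],"yaw": 0,"claw": 1},{"offset": [0,0,-0.1],"yaw": 0,"claw": 1}])

```text
time: 39.05
ee_pos: [0.675, -0.1197, 0.0896]
tcp_rot: [179.9, 0.0, 94.7]
wrist_force: [4.3, -1.1, 3.7]
opening: -0.0001
grasp_force: 2.0
```

Call:
servo_tool(rows=[{"offset": [0,0,0.02],"yaw": 0,"claw": 1},{"offset": [0,0,0.02],"yaw": 0,"claw": 1},{"offset": [0,0,0.02],"yaw": 0,"claw": 1}])

```text
time: 39.42
ee_pos: [0.675, -0.1197, 0.088]
tcp_rot: [179.9, 0.0, 94.7]
wrist_force: [2.1, 0.5, 9.3]
opening: -0.0001
grasp_force: 4.6
```

Call:
servo_tool(rows=[{"offset": [0,0,0.02],"yaw": 0,"claw": 1},{"offset": [0,0,0.02],"yaw": 0,"claw": 1}])

```text
time: 39.67
ee_pos: [0.6751, -0.1197, 0.0879]
tcp_rot: [179.8, 0.0, 94.7]
wrist_force: [-2.2, -0.1, 20.4]
opening: 0.0001
grasp_force: 9.7
```

Call:
servo_tool(rows=[{"offset": [0,0,0.02],"yaw": 0,"claw": 1},{"offset": [0,0,0.02],"yaw": 0,"claw": 1}])

```text
time: 39.92
ee_pos: [0.6751, -0.1198, 0.0876]
tcp_rot: [179.7, 0.1, 94.7]
wrist_force: [-6.9, 0.9, 30.0]
opening: 0.0
grasp_force: 14.8
```

Call:
servo_tool(rows=[{"offset": [0,0,0.02],"yaw": 0,"claw": 1},{"offset": [0,0,0.02],"yaw": 0,"claw": 1}])

```text
time: 40.17
ee_pos: [0.6752, -0.1198, 0.0875]
tcp_rot: [179.7, 0.1, 94.7]
wrist_force: [-10.3, 2.5, 41.0]
opening: 0.0002
grasp_force: 19.9
```

```bash
python3 - <<'E'
from h import *
o=get_obs();print(o["ee_pos"],o["wrist_force"],o["torque"])
t,td=camera("scene");print(o["time"])
b=cv2.resize(t[185:265,160:250,::-1],(675,600),interpolation=cv2.INTER_CUBIC)
cv2.imwrite("pics/w10.png",b)
E
```

```text
[ 0.6752 -0.1198  0.0875] [-10.3469   2.5495  40.9828] [ 0.4386  2.3448 -0.0739]
40.175
```

View pics/w10.png

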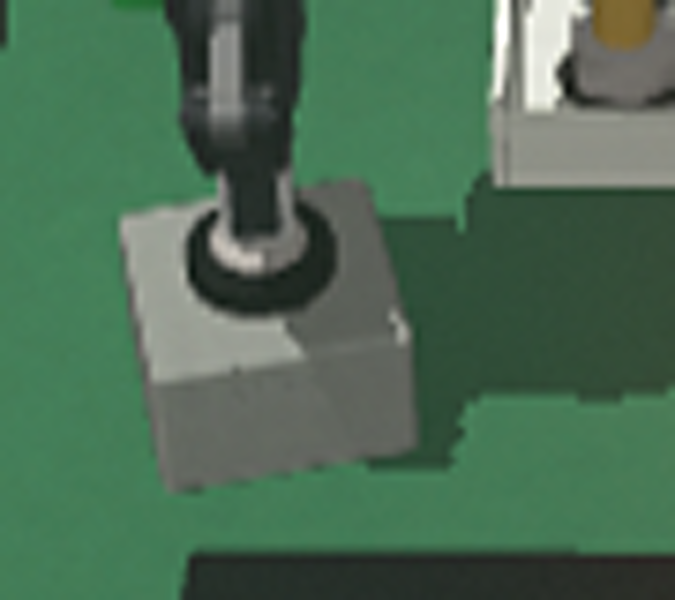

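At .0896 the force is 3.7 N (spring), and below .088 it is stiff up to 41 N. The picture shows the button sunk nearly flush with its bezel, so it bottomed. I'll release it, check that it is up, and look at the plate again.

Call:
servo_tool(rows=[{"offset": [0,0,-0.3],"yaw": 0,"claw": 1},{"offset": [0,0,-0.8],"yaw": 0,"claw": 1},{"offset": [0,0,-1],"yaw": 0,"claw": 1},{"offset": [0,0,-1],"yaw": 0,"claw": 1}])

```text
time: 40.72
ee_pos: [0.6746, -0.1196, 0.1818]
tcp_rot: [179.9, 0.0, 94.7]
wrist_force: [0.4, -0.5, 0.3]
opening: -0.0
grasp_force: 0.0
```

Call:
servo_tool(rows=[{"offset": [0.4,-0.4,-0.1],"yaw": 0,"claw": 0.4},{"offset": [0.82,-0.81,-0.2],"yaw": 0,"claw": 0.4},{"offset": [0.82,-0.81,-0.3],"yaw": 0,"claw": 0.4},{"offset": [0.82,-0.81,-0.3],"yaw": 0,"claw": 0.4}])

```text
time: 41.22
ee_pos: [0.587, -0.0445, 0.2107]
tcp_rot: [-180.0, 0.0, 94.7]
wrist_force: [0.1, -0.5, 0.2]
opening: 0.0509
grasp_force: 0.0
```

Call:
servo_tool(rows=[{"offset": [0.4,-0.4,0],"yaw": 0,"claw": 0.4},{"offset": [0.82,-0.81,0],"yaw": 0,"claw": 0.4},{"offset": [0.82,-0.81,0],"yaw": 0,"claw": 0.4},{"offset": [0.82,-0.81,0],"yaw": 0,"claw": 0.4},{"offset": [0.82,-0.81,0],"yaw": 0,"claw": 0.4}])

```text
time: 41.85
ee_pos: [0.5004, 0.0298, 0.2106]
tcp_rot: [-180.0, 0.0, 94.6]
wrist_force: [-0.2, 0.4, 0.2]
opening: 0.0514
grasp_force: 0.0
```

```bash
python3 - <<'E'
from h import *
p,d,pose=snap("w11"); print(pose)
for x in brass("wrist",p,.062,pose): print(*x)
t,td=camera("scene")
def z(u,v): 
    o,r=ray("scene",u,v); return (o+r*td[v,u])
a,b=np.load("scene0.npz")["d"],td
ys,xs=slice(208,226),slice(186,205)
print("depth diff before/after at button", np.abs(a[ys,xs]-b[ys,xs]).mean(), np.abs(a[ys,xs]-b[ys,xs]).max())
print("max z",max(z(u,v)[2] for v in range(208,226) for u in range(186,205)))
E
```

```text
(array([0.5004, 0.0298, 0.2106]), array([-179.9569,    0.0067,   94.6378]))
[218.6301 167.8274] [206 156  25  27 365] [0.4632 0.0446 0.062 ]
[279.4228 168.6612] [269 156  23  28 369] [0.5195 0.0483 0.062 ]
[275.7519 226.1712] [266 213  22  30 403] [ 0.5218 -0.0094  0.062 ]
depth diff before/after at button 0.012530639 1.2179105
max z 0.7772678268076227
```

Call:
servo_tool(rows=[{"offset": [0.11,0.225,0.3],"yaw": 0,"claw": 0.5},{"offset": [0.11,0.225,0.7],"yaw": 0,"claw": 0.5},{"offset": [0.11,0.225,0.7],"yaw": 0,"claw": 0.5},{"offset": [0.11,0.225,0.7],"yaw": 0,"claw": 0.5}])

```text
time: 42.45
ee_pos: [0.5214, 0.0431, 0.1426]
tcp_rot: [179.9, 0.0, 94.7]
wrist_force: [0.9, -0.6, 0.5]
opening: 0.0427
grasp_force: 0.0
```

Call:
servo_tool(rows=[{"offset": [0,0,0.4],"yaw": 0,"claw": 0.5},{"offset": [0,0,0.81],"yaw": 0,"claw": 0.5},{"offset": [0,0,0.81],"yaw": 0,"claw": 0.5},{"offset": [0,0,0.81],"yaw": 0,"claw": 0.5},{"offset": [0,0,0.81],"yaw": 0,"claw": 1},{"offset": [0,0,0.81],"yaw": 0,"claw": 1},{"offset": [0,0,0.81],"yaw": 0,"claw": 1},{"offset": [0,0,0.81],"yaw": 0,"claw": 1}])

```text
time: 43.45
ee_pos: [0.522, 0.0434, 0.0625]
tcp_rot: [179.8, 0.0, 94.7]
wrist_force: [-1.3, -0.6, 6.4]
opening: 0.0207
grasp_force: 38.7
```

Call:
servo_tool(rows=[{"offset": [0,0,-0.4],"yaw": 0,"claw": 1},{"offset": [0,0,-0.8],"yaw": 0,"claw": 1},{"offset": [0,0,-0.9],"yaw": 0,"claw": 1},{"offset": [0,0,-0.9],"yaw": 0,"claw": 1}])

```text
time: 43.95
ee_pos: [0.5212, 0.0434, 0.1508]
tcp_rot: [179.9, 0.0, 94.7]
wrist_force: [0.6, 0.1, -1.6]
opening: 0.0209
grasp_force: 39.8
```

```bash
python3 - <<'E'
from h import *
t,td=camera("scene");np.savez("scene4.npz",p=t,d=td)
a=np.load("scene0.npz")["d"]; ys,xs=slice(208,226),slice(186,205)
e=(a-td)[ys,xs];ok=(a[ys,xs]>0)&(td[ys,xs]>0)
print(np.median(e[ok]),np.percentile(e[ok],[2,98]))
o=get_obs();print(o["ee_pos"],o["tcp_rot"]);R=o["tcp_rot"]
for s in((.6655,.1714),(.6615,.1216),(.6576,.0718)): print(tool([s[0]-o["ee_pos"][0],s[1]-o["ee_pos"][1],0],R))
E
```

```text
0.00056540966 [-0.0053  0.006 ]
[0.5207 0.0434 0.1496] [-179.9662    0.0001   94.7053]
[ 1.1573  1.548  -0.0009]
[ 0.6642  1.4673 -0.0009]
[ 0.1711  1.3876 -0.0008]
```

The button is back up (depth as at the start). Now carrying A to the tray.

Call:
servo_tool(rows=[{"offset": [0.3,0.4,0],"yaw": 0,"claw": 1},{"offset": [0.6,0.8,0],"yaw": 0,"claw": 1},{"offset": [0.6,0.8,0],"yaw": 0,"claw": 1}])

```text
time: 44.38
ee_pos: [0.5963, 0.1115, 0.1467]
tcp_rot: [-179.8, 0.0, 94.8]
wrist_force: [-1.1, -0.5, -1.6]
opening: 0.0208
grasp_force: 40.0
```

Call:
servo_tool(rows=[{"offset": [0.3,0.4,0],"yaw": 0,"claw": 1},{"offset": [0.56,0.75,0],"yaw": 0,"claw": 1},{"offset": [0.56,0.75,0],"yaw": 0,"claw": 1},{"offset": [0.56,0.75,0.4],"yaw": 0,"claw": 1},{"offset": [0.56,0.75,0.7],"yaw": 0,"claw": 1},{"offset": [0.56,0.75,0.7],"yaw": 0,"claw": 1},{"offset": [0.56,0.75,0.7],"yaw": 0,"claw": 1}])

```text
time: 45.25
ee_pos: [0.6658, 0.1713, 0.0817]
tcp_rot: [179.9, -0.0, 94.7]
wrist_force: [0.2, 0.5, -1.2]
opening: 0.0204
grasp_force: 40.2
```

Call:
servo_tool(rows=[{"offset": [0,0,0.15],"yaw": 0,"claw": 1},{"offset": [0,0,0.25],"yaw": 0,"claw": 1},{"offset": [0,0,0.27],"yaw": 0,"claw": 1},{"offset": [0,0,0.27],"yaw": 0,"claw": 1},{"offset": [0,0,0.27],"yaw": 0,"claw": 0.6},{"offset": [0,0,0.27],"yaw": 0,"claw": 0.6},{"offset": [0,0,0.27],"yaw": 0,"claw": 0.6},{"offset": [0,0,-0.1],"yaw": 0,"claw": 0.6},{"offset": [0,0,-0.7],"yaw": 0,"claw": 0.5},{"offset": [0,0,-0.9],"yaw": 0,"claw": 0.5}])

```text
time: 46.5
ee_pos: [0.6669, 0.172, 0.1748]
tcp_rot: [179.7, -0.1, 94.7]
wrist_force: [0.4, -0.7, -0.4]
opening: 0.0428
grasp_force: 0.0
```

Call:
servo_tool(rows=[{"offset": [-0.3,-0.5,0],"yaw": 0,"claw": 0.5},{"offset": [-0.57,-1,0],"yaw": 0,"claw": 0.5},{"offset": [-0.57,-1,0],"yaw": 0,"claw": 0.5}])

```text
time: 46.88
ee_pos: [0.5678, 0.105, 0.17]
tcp_rot: [-179.9, 0.0, 94.6]
wrist_force: [1.6, 1.0, 0.6]
opening: 0.0428
grasp_force: 0.0
```

Call:
servo_tool(rows=[{"offset": [-0.3,-0.5,0],"yaw": 0,"claw": 0.5},{"offset": [-0.57,-1,0],"yaw": 0,"claw": 0.5},{"offset": [-0.57,-1,0],"yaw": 0,"claw": 0.5},{"offset": [-0.57,-1,0],"yaw": 0,"claw": 0.5},{"offset": [-0.57,-1,0],"yaw": 0,"claw": 0.5}])

```text
time: 47.5
ee_pos: [0.477, 0.0423, 0.1703]
tcp_rot: [180.0, -0.0, 94.7]
wrist_force: [-0.3, 0.2, 0.1]
opening: 0.0428
grasp_force: 0.0
```

```bash
python3 - <<'E'
from h import *
p,d,pose=snap("w12"); print(pose)
for x in brass("wrist",p,.062,pose): print(*x)
P=pose[0];
for s in((.4617,.041),): print(tool([s[0]-P[0],s[1]-P[1],0.0605-P[2]],pose[1]))
E
```

```text
(array([0.477 , 0.0423, 0.1703]), array([179.9767,  -0.0055,  94.7437]))
[458.2194  79.0468] [443  68  34  22 556] [0.6458 0.1678 0.062 ]
[239.1493 193.983 ] [225 179  27  33 529] [0.4622 0.0458 0.062 ]
[293.6585 256.2634] [289 241  10  34 205] [ 0.5133 -0.0074  0.062 ]
[ 0.0001 -0.154   1.0983]
```

Call:
servo_tool(rows=[{"offset": [0,-0.154,0],"yaw": 0,"claw": 0.5},{"offset": [0,-0.154,0.4],"yaw": 0,"claw": 0.5},{"offset": [0,-0.154,0.8],"yaw": 0,"claw": 0.5},{"offset": [0,-0.154,1],"yaw": 0,"claw": 0.5},{"offset": [0,-0.154,1],"yaw": 0,"claw": 0.5}])

```text
time: 48.18
ee_pos: [0.4591, 0.0405, 0.0689]
tcp_rot: [-179.8, 0.0, 94.7]
wrist_force: [-0.3, 1.4, -0.3]
opening: 0.0428
grasp_force: 0.0
```

Call:
servo_tool(rows=[{"offset": [0,0,0.08],"yaw": 0,"claw": 0.5},{"offset": [0,0,0.08],"yaw": 0,"claw": 0.5},{"offset": [0,0,0.08],"yaw": 0,"claw": 1},{"offset": [0,0,0.08],"yaw": 0,"claw": 1},{"offset": [0,0,0.08],"yaw": 0,"claw": 1},{"offset": [0,0,0.08],"yaw": 0,"claw": 1}])

```text
time: 48.92
ee_pos: [0.4609, 0.0404, 0.0629]
tcp_rot: [179.9, -0.0, 94.7]
wrist_force: [0.7, 0.7, 4.9]
opening: 0.0206
grasp_force: 39.3
```

Call:
servo_tool(rows=[{"offset": [0,0,-0.4],"yaw": 0,"claw": 1},{"offset": [0,0,-0.8],"yaw": 0,"claw": 1},{"offset": [0,0,-0.9],"yaw": 0,"claw": 1},{"offset": [0,0,-0.9],"yaw": 0,"claw": 1}])

```text
time: 49.42
ee_pos: [0.4606, 0.0404, 0.152]
tcp_rot: [180.0, 0.0, 94.7]
wrist_force: [0.8, -0.4, -1.5]
opening: 0.0203
grasp_force: 39.6
```

Call:
servo_tool(rows=[{"offset": [0.16,0.5,0],"yaw": 0,"claw": 1},{"offset": [0.32,1,0],"yaw": 0,"claw": 1},{"offset": [0.32,1,0],"yaw": 0,"claw": 1}])

```text
time: 49.8
ee_pos: [0.5586, 0.0814, 0.1479]
tcp_rot: [-179.7, 0.0, 94.8]
wrist_force: [-0.9, 0.0, -1.5]
opening: 0.0205
grasp_force: 39.9
```

Call:
servo_tool(rows=[{"offset": [0.16,0.5,0],"yaw": 0,"claw": 1},{"offset": [0.32,1,0],"yaw": 0,"claw": 1},{"offset": [0.32,1,0],"yaw": 0,"claw": 1},{"offset": [0.32,1,0.4],"yaw": 0,"claw": 1},{"offset": [0.32,1,0.65],"yaw": 0,"claw": 1},{"offset": [0.32,1,0.65],"yaw": 0,"claw": 1},{"offset": [0.32,1,0.65],"yaw": 0,"claw": 1}])

```text
time: 50.68
ee_pos: [0.6543, 0.1203, 0.0887]
tcp_rot: [179.9, -0.0, 94.7]
wrist_force: [0.5, 0.4, -0.3]
opening: 0.0203
grasp_force: 40.2
```

Call:
servo_tool(rows=[{"offset": [0,0.06,0.15],"yaw": 0,"claw": 1},{"offset": [0,0.06,0.3],"yaw": 0,"claw": 1},{"offset": [0,0.06,0.338],"yaw": 0,"claw": 1},{"offset": [0,0.06,0.338],"yaw": 0,"claw": 1},{"offset": [0,0.06,0.338],"yaw": 0,"claw": 0.6},{"offset": [0,0.06,0.338],"yaw": 0,"claw": 0.6},{"offset": [0,0.06,0.338],"yaw": 0,"claw": 0.6},{"offset": [0,0.06,-0.1],"yaw": 0,"claw": 0.6},{"offset": [0,0.06,-0.7],"yaw": 0,"claw": 0.5},{"offset": [0,0.06,-0.8],"yaw": 0,"claw": 0.5}])

```text
time: 51.92
ee_pos: [0.6621, 0.1214, 0.1724]
tcp_rot: [179.6, -0.0, 94.7]
wrist_force: [-0.1, 0.2, -0.2]
opening: 0.0425
grasp_force: 0.0
```

Call:
servo_tool(rows=[{"offset": [-0.3,-0.4,0],"yaw": 0,"claw": 0.5},{"offset": [-0.63,-0.74,0],"yaw": 0,"claw": 0.5},{"offset": [-0.63,-0.74,0],"yaw": 0,"claw": 0.5}])

```text
time: 52.3
ee_pos: [0.5902, 0.0504, 0.1669]
tcp_rot: [-179.9, 0.0, 94.6]
wrist_force: [1.0, 0.2, -0.3]
opening: 0.0423
grasp_force: 0.0
```

Call:
servo_tool(rows=[{"offset": [-0.3,-0.4,0],"yaw": 0,"claw": 0.5},{"offset": [-0.63,-0.74,0],"yaw": 0,"claw": 0.5},{"offset": [-0.63,-0.74,0],"yaw": 0,"claw": 0.5},{"offset": [-0.63,-0.74,0],"yaw": 0,"claw": 0.5},{"offset": [-0.63,-0.74,0],"yaw": 0,"claw": 0.5}])

```text
time: 52.92
ee_pos: [0.5241, -0.0159, 0.167]
tcp_rot: [-180.0, -0.0, 94.8]
wrist_force: [-0.3, 0.5, -0.7]
opening: 0.0427
grasp_force: 0.0
```

```bash
python3 - <<'E'
from h import *
p,d,pose=snap("w13"); print(pose)
for x in brass("wrist",p,.062,pose): print(*x)
P=pose[0];
for s in((.5235,-.0164),): print(tool([s[0]-P[0],s[1]-P[1],0.0605-P[2]],pose[1]))
E
```

```text
(array([ 0.5241, -0.0159,  0.167 ]), array([-179.9854,   -0.0103,   94.7587]))
[424.1268  11.596 ] [409   0  35  24 552] [0.65   0.1606 0.062 ]
[452.2845  77.5537] [436  66  35  23 587] [0.6831 0.1085 0.062 ]
[256.5317 195.5653] [244 180  26  34 536] [ 0.5232 -0.0114  0.062 ]
[-0.0047 -0.0057  1.0645]
```

```bash
python3 - <<'E'
from h import *
t,td=camera("top"); s,sd=camera("scene");np.savez("s5.npz",t=t,s=s)
hsv=cv2.cvtColor(t,cv2.COLOR_RGB2HSV)
for x in brass("top",t,.054,a=8): print("top",*x)
a=cv2.resize(t[125:270,180:290,::-1],(440,580),interpolation=cv2.INTER_CUBIC)
b=cv2.resize(s[180:280,230:350,::-1],(360,300),interpolation=cv2.INTER_CUBIC);b=np.vstack([b,np.zeros((280,360,3),np.uint8)])
cv2.imwrite("pics/t5.png",np.hstack([a,b]))
E
```

```text
top [121.5 152.5] [117 150  10   7  10] [0.7002 0.3638 0.054 ]
top [126.9483 160.6983] [116 151  30  29 116] [0.6797 0.3492 0.054 ]
top [134.5983 173.3504] [114 151  35  33 117] [0.6481 0.3288 0.054 ]
top [221.9273 154.1636] [218 150   9  10  55] [0.6987 0.1141 0.054 ]
top [197.7586 168.2931] [193 164  10  10  58] [0.6625 0.1729 0.054 ]
top [136.9808 207.2885] [135 202   5  11  52] [0.564  0.3191 0.054 ]
```

View pics/t5.png

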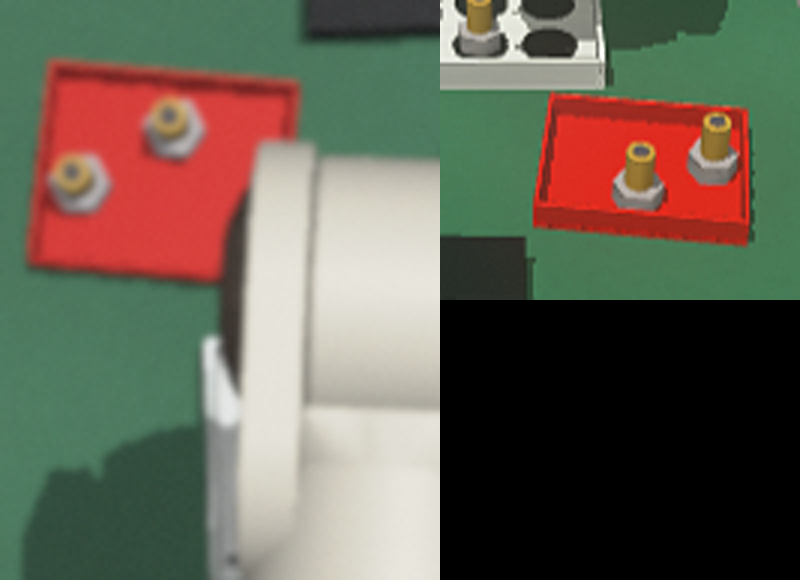

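The scene view shows two fittings upright inside the tray. The second was knocked about 4 cm, to (.699,.114), but it still stands on the tray floor. Now B.

Call:
servo_tool(rows=[{"offset": [0,0,0.4],"yaw": 0,"claw": 0.5},{"offset": [0,0,0.8],"yaw": 0,"claw": 0.5},{"offset": [0,0,1],"yaw": 0,"claw": 0.5},{"offset": [0,0,1],"yaw": 0,"claw": 0.5}])

```text
time: 53.58
ee_pos: [0.5225, -0.0163, 0.0657]
tcp_rot: [-179.8, -0.0, 94.7]
wrist_force: [-0.6, 0.4, 0.4]
opening: 0.0428
grasp_force: 0.0
```

Call:
servo_tool(rows=[{"offset": [0,0,0.05],"yaw": 0,"claw": 0.5},{"offset": [0,0,0.05],"yaw": 0,"claw": 0.5},{"offset": [0,0,0.05],"yaw": 0,"claw": 1},{"offset": [0,0,0.05],"yaw": 0,"claw": 1},{"offset": [0,0,0.05],"yaw": 0,"claw": 1},{"offset": [0,0,0.05],"yaw": 0,"claw": 1}])

```text
time: 54.32
ee_pos: [0.5237, -0.0166, 0.0631]
tcp_rot: [179.9, 0.0, 94.7]
wrist_force: [-2.6, 0.6, 6.4]
opening: 0.0205
grasp_force: 39.3
```

Call:
servo_tool(rows=[{"offset": [0,0,-0.4],"yaw": 0,"claw": 1},{"offset": [0,0,-0.8],"yaw": 0,"claw": 1},{"offset": [0,0,-0.9],"yaw": 0,"claw": 1},{"offset": [0,0,-0.9],"yaw": 0,"claw": 1}])

```text
time: 54.82
ee_pos: [0.5235, -0.0166, 0.1519]
tcp_rot: [180.0, 0.0, 94.7]
wrist_force: [0.3, 0.2, -2.7]
opening: 0.0204
grasp_force: 39.7
```

Call:
servo_tool(rows=[{"offset": [0.4,0.5,0],"yaw": 0,"claw": 1},{"offset": [0.79,0.9,0],"yaw": 0,"claw": 1},{"offset": [0.79,0.9,0],"yaw": 0,"claw": 1}])

```text
time: 55.2
ee_pos: [0.6073, 0.072, 0.1482]
tcp_rot: [-179.7, -0.0, 94.9]
wrist_force: [-0.6, -0.5, -2.6]
opening: 0.0205
grasp_force: 40.0
```

Call:
servo_tool(rows=[{"offset": [0,0.46,0],"yaw": 0,"claw": 1},{"offset": [0,0.46,0],"yaw": 0,"claw": 1},{"offset": [0,0.46,0.4],"yaw": 0,"claw": 1},{"offset": [0,0.46,0.65],"yaw": 0,"claw": 1},{"offset": [0,0.46,0.65],"yaw": 0,"claw": 1},{"offset": [0,0.46,0.65],"yaw": 0,"claw": 1}])

```text
time: 55.95
ee_pos: [0.6524, 0.073, 0.0883]
tcp_rot: [180.0, -0.0, 94.7]
wrist_force: [0.5, 1.1, 0.1]
opening: 0.0206
grasp_force: 40.4
```

Call:
servo_tool(rows=[{"offset": [0,0,0.15],"yaw": 0,"claw": 1},{"offset": [0,0,0.3],"yaw": 0,"claw": 1},{"offset": [0,0,0.333],"yaw": 0,"claw": 1},{"offset": [0,0,0.333],"yaw": 0,"claw": 1},{"offset": [0,0,0.333],"yaw": 0,"claw": 0.6},{"offset": [0,0,0.333],"yaw": 0,"claw": 0.6},{"offset": [0,0,0.333],"yaw": 0,"claw": 0.6},{"offset": [0,0,-0.1],"yaw": 0,"claw": 0.6},{"offset": [0,0,-0.7],"yaw": 0,"claw": 0.5},{"offset": [0,0,-1],"yaw": 0,"claw": 0.5}])

```text
time: 57.2
ee_pos: [0.6532, 0.0733, 0.191]
tcp_rot: [179.8, -0.0, 94.7]
wrist_force: [0.5, 0.9, -0.6]
opening: 0.043
grasp_force: 0.0
```

Call:
servo_tool(rows=[{"offset": [-0.5,-0.5,0],"yaw": 0,"claw": 0.5},{"offset": [-1,-1,0],"yaw": 0,"claw": 0.5},{"offset": [-1,-1,0],"yaw": 0,"claw": 0.5}])

```text
time: 57.58
ee_pos: [0.5592, -0.0366, 0.1877]
tcp_rot: [180.0, 0.0, 94.6]
wrist_force: [0.3, 0.5, -0.2]
opening: 0.0428
grasp_force: 0.0
```

Call:
servo_tool(rows=[{"offset": [-0.5,-0.5,0],"yaw": 0,"claw": 0.5},{"offset": [-1,-1,0],"yaw": 0,"claw": 0.5},{"offset": [-1,-1,0],"yaw": 0,"claw": 0.5},{"offset": [-1,-1,0],"yaw": 0,"claw": 0.5},{"offset": [-1,-1,0],"yaw": 0,"claw": 0.5}])

```text
time: 58.2
ee_pos: [0.4704, -0.1417, 0.1872]
tcp_rot: [180.0, -0.0, 94.8]
wrist_force: [0.1, -0.3, -0.6]
opening: 0.0427
grasp_force: 0.0
```

```bash
python3 - <<'E'
from h import *
s,sd=camera("scene"); t,td=camera("top")
for x in brass("top",t,.054,a=20): print("top",*x)
cv2.imwrite("pics/s6.png",cv2.resize(s[120:300,80:440,::-1],(800,400),interpolation=cv2.INTER_CUBIC))
E
```

```text
top [129.8117 165.5584] [114 149  35  35 308] [0.6675 0.3415 0.054 ]
top [221.9273 154.1636] [218 150   9  10  55] [0.6987 0.1141 0.054 ]
top [197.7368 168.3158] [193 164  10  10  57] [0.6625 0.173  0.054 ]
top [238.3509 173.7018] [234 169   9  10  57] [0.6501 0.0724 0.054 ]
top [136.9808 207.2885] [135 202   5  11  52] [0.564  0.3191 0.054 ]
```

View pics/s6.png

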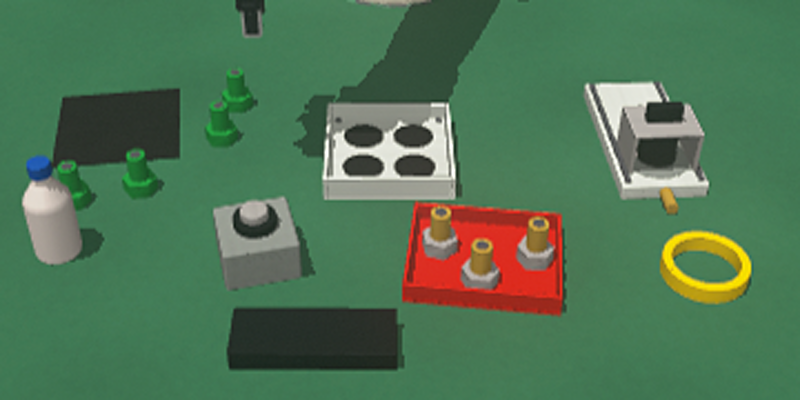

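The final picture shows three fittings upright in the tray (440,230), (482,265) and (537,243). The mat and plate are empty, the hood is over the knob, the button is up, and the bottle, tape roll and case have not moved.

```bash
python3 -c "
from workcell import *
print(job_done())"
```

```text
the job is handed in; nothing more can be done
None
```

The job is handed in after about 58 s: the knob is on its mark and locked under the hood, the button was pressed and came back up, and all three fittings stand upright in the red tray (one was knocked about 4 cm there but stayed upright).

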